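# Two cedar moth balls into a scroll box with a one-ball scoop

## Robot

A 6-joint arm with a two-finger parallel gripper is mounted at the origin on the work surface. World frame = base frame: x ahead of the robot, y to its left, z up, the work surface at z = 0. Lengths are in mm, angles in degrees, forces in N, time in s.
With the tool pointing down it reaches from about 350 to 850 mm from the base axis. Payload 8.1 kg.
Tool frame: the origin (TCP) lies at the very end of the fingers, on their centre line; the grasp point (between the pads) lies 19 mm behind it (tcp_to_grasp is the distance from the TCP to the grasp point, in mm); z points along the fingers, x is the direction in which the jaws open and shut, and the axes are right-handed (so a half turn about z gives the same grasp; the last joint's range is limited). The gripper opens to 85 mm and grips with 20 to 120 N. Pads are 22 mm wide; open, the fingers measure 114 mm over their backs; the gripper's body (76 mm by 85 mm) begins 54 mm behind the grasp point. The pads swing forward as they close: fully open they stand 13 mm farther back than shut.
Start: joints at [69.993, 7.471, 85.268, -0, 87.261, -4.893], TCP at [156.428, 579.254, 231.292] pointing down, gripper open.
Joint ranges: [-169.43, 169.43], [-51.17, 129.36], [1.28, 143.12], [-76.62, 256.62], [0, 156.53], [-152.29, 152.29]. Speed limits (degrees/s): [136.94, 136.94, 159.86, 180, 180, 180].

## Interface

Orientations are given as [roll, pitch, yaw] about the fixed x, y, z axes, in that order (R = Rz(yaw) Ry(pitch) Rx(roll)).
In Python, from bench import * gives the robot as it stands. The module is installed in compiled form; this text tells all that it offers.
- The arm moves only by the tool apply_moves, never from a script. Its argument "targets" is text: rows parted by semicolons, each of 7 numbers parted by spaces: the turn, a rotation vector about the tool's x, y, z in rad, then the shift along the tool's x, y, z in cm, then the finger opening in cm, from 0 to 8.54. A call has exactly 5 rows; each row is the pose to reach, as a shift and turn from the pose commanded when the call began, along the tool's axes at that moment; what a row does not reach only later rows make up. A row lasts 1/10 s, in which the tool goes at most 50 mm and 8.59 degrees, less where a joint would pass 70% of its speed; a pose out of reach is approached as far as the arm can. A call with a gripper value outside its range is refused whole. The fingers move at their own pace and stop on an object; "force" is the grip in N (left out, the last holds). Time passes only in rows, so rows that repeat a pose let the fingers close, or fill a call up. It gives the time, the measured TCP pose, the force and the opening at its end, in the units of the state.
- sense(): the state, without advancing time (a new reading comes with each control period).
- snapshot(name): name is "side" or "top"; returns the picture (420x560x3 uint8, red, green, blue); there is no depth.
- camera_model(name): a dict with "fx", "fy", "cx", "cy" (pixels), "k1" (the pictures are not rectified: a ray, as slopes to the right and down, at radius r is drawn at 1 + k1 r^2 times it, then the intrinsics apply), "position" and "attitude" of the camera in the world. Camera axes: x right, y up, looking along -z (the intrinsics and any distortion apply to the point x, -y, -z); pixel columns grow to the right and rows downward; lengths in mm; the calibration is good to about 2 mm. A picture is of the moment at which its call begins. camera_model takes no time and is no camera call.
- hand_in(): hands the job in, once; it reports no verdict.
Trained networks look in the newest picture that a camera, given by its name, has taken for a name from the list of things; names that differ only in an ending like _2 or _b are one class to them, and where a whole thing is asked for, a point or a joint stands for the part that bears it (a point fixed in the world has none). Each returns a list of dicts, best first, with "confidence" (0 to 1); they miss things now and then, are a little off and sometimes report something else, mostly with a low value. They report only what shows in the picture. A call takes as long as a camera call.
- recognise(camera, query): "at" ([row, column] in pixels, amid what is visible of it).
- place_of(camera, query): "at" ([row, column] in pixels: a listed point, or the origin of a listed thing).
The state is a dict: "time": time; "joint_pos": joint angles; "qd": joint speeds; "joint_efforts": joint torques, N m; "tool_pos": TCP position; "tcp_rot": TCP orientation; "ft_force": force on the tool from outside, world axes, zero at the start; "wrist_torque": the same for the moment, N m; "finger_gap": finger opening in mm.
Only numpy, scipy, OpenCV 4.12 (cv2) and the standard library are available. Lean on these libraries where they do the work, as an engineer would, in place of code of your own. Each camera call takes 0.05 s, during which the arm holds its last target. There are 200 camera calls.

## Task

Use the brass scoop to put one cedar ball into each of the two end wells of the open scroll box, fetching them from the dark trough one at a time and leaving the third ball in the trough. Touch the balls only with the scoop, never with the fingers, and let each ball roll gently out of the scoop from just above its well. Then stand the scoop upright on its grey felt pad again and let go; leave the little scroll, bottle, brush and marble weight where they are.

Things in the scene. Friction and masses are not known exactly. Their poses are not given: they have to be found in the camera images.
- scoop_grip (a point): Centre of the black grip of the brass scoop (loose, 90 g). Axes are the scoop's: x to its open nose, y left, z up when level. Grip: 14 mm wide (y), 24 thick, 56 long; it and the 8 mm rod below are raked: upwards they lean 10 deg to -x, so a gripper along the handle is tilted so, closing along y. Hold firmly (80 N or more). Lies 31.5 mm behind (-x) and 80.0 above scoop_foot.
- scoop_foot (a point): Point on the scoop's underside, axes as scoop_grip. Flat sole 1.6 mm thick, 40 wide, from x = -34 mm to the lip at +20. The pocket has side walls 2 mm thick, 36 apart inside, 21.6 high, from x = -19 to +3, and a back wall (front face x = -18, 32 high); no front, no top. Sliding the lip under a ball that is held against something lets it in; nose up keeps it.
- scoop_pocket (a point): Where a ball's centre lies when it sits in the pocket against the back wall: 3 mm behind (-x) and 16.6 mm above scoop_foot. The pocket holds exactly one ball. With the nose lowered about 10 degrees or more the ball rolls out over the lip.
- scoop_lip (a point): Middle of the lip, the scoop's open front edge: on the sole's upper face, 20 mm ahead (+x) of scoop_foot and 1.6 mm above it. Axes as scoop_grip.
- trough_floor (a point): Centre of the inner floor of the dark wooden trough (fixed), 4 mm above the table. x along it: inside 200 mm long (x = -100 to +100) and 46 wide (y = -23 to +23); walls 24 above this floor, 6 thick, open above. The balls lie in a row in the middle and +x part; the -x end is free for setting the scoop down, nose to +x.
- trough_end (a point): Foot of the trough's +x end wall, on the floor, mid-width, 100 mm from trough_floor. When the scoop is pushed this way along the floor the balls roll up against this wall and each other, staggered a little; then the nearest climbs the lip into the pocket, which takes a few newtons.
- ball0_center (a point): Centre of a waxed cedar ball (pale wood, 30 mm across, 12 g, slippery, rolls with a little drag). The three balls are alike and interchangeable.
- ball1_center (a point): Centre of the second cedar ball, as ball0.
- ball2_center (a point): Centre of the third cedar ball, as ball0.
- well_near (a point): Centre of the end well at the -x end of the pale wooden scroll box (fixed, 232 by 74 mm, 40 high, walls 6), given 15 mm above the well's floor (a ball's centre when lying there) and 19 mm below the rim. Axes: x along the box, z up. The well is 60 mm (x) by 62 mm (y) inside, with a 5 mm divider as high as the rim on its +x side.
- well_far (a point): The same for the end well at the box's +x end, 160 mm from the other; its divider is on the -x side. Between the two dividers lies the scroll.
- pad_top (a point): Centre of the top of the grey felt pad (fixed, 90 mm in x by 80 mm in y, 5 mm thick, top 5 mm above the table) on which the scoop stands, roughly central, at the start.
- scroll_center (a point): Bystander: centre of a small rolled scroll, 84 mm long, 41 mm across, loose in the middle bay of the scroll box; its top is about 7 mm above the box's rim.
- bottle: Bystander: clear glass bottle, 60 mm across, 150 mm high, loose; origin under its centre.
- brush: Bystander: flat wide paste brush lying on the table, 190 by 85 mm, under 20 mm high, loose.
- weight: Bystander: marble paper weight, 40 by 100 by 22 mm, loose; origin under its centre.

How it is judged:
By the outcome, as a careful person would: the job done as asked, in the order asked, and still so for the second after the job is handed in, with the robot touching nothing.
It also fails if it takes over 66 s, if anything falls off the work surface, if the arm or the gripper's body presses on something with over 40 N, if the wrist force passes 120 N, or if a joint passes its speed limit or range.

## Working session

There is one attempt and no reset: what is moved stays moved. The work goes in short steps, Python scripts to look and compute and a tool call to move; the robot and the scene stay as the last step left them, time stands still between calls to the robot, and variables do not carry over. Pictures are saved under pics/ and viewed, about 8 in all and at most 12, crops included, and the job is handed in when it is done.

Besides the shell and the picture viewer there is one more tool, called after "Emit:" by a JSON object that holds its "op" and its "data", one argument or row to a line. apply_moves: Moves the arm, as the interface text tells. Its arguments: {"type":"object","properties":{"targets":{"type":"string"},"force":{"type":"number"}},"required":["targets"]}

```bash
mkdir -p pics; cat > h.py <<'E'
from bench import *
import numpy as np, cv2
from scipy.spatial.transform import Rotation as R
def cam(n):
    return camera_model(n)
def attR(m):
    a=np.array(m["attitude"],float)
    return a if a.shape==(3,3) else R.from_euler('xyz',a,degrees=True).as_matrix()
def ray(n,rc):
    m=cam(n); K=np.array([[m['fx'],0,m['cx']],[0,m['fy'],m['cy']],[0,0,1.]])
    p=cv2.undistortPoints(np.array([[[rc[1],rc[0]]]],float),K,np.array([m['k1'],0,0,0.]))[0,0]
    d=attR(m)@np.array([p[0],-p[1],-1.]); return np.array(m['position'],float),d/np.linalg.norm(d)
def onz(n,rc,z):
    o,d=ray(n,rc); return o+d*(z-o[2])/d[2]
def tri(rcs):
    A=np.zeros((3,3));b=np.zeros(3)
    for n,rc in rcs.items():
        o,d=ray(n,rc);P=np.eye(3)-np.outer(d,d);A+=P;b+=P@o
    x=np.linalg.solve(A,b); return x
def proj(n,p):
    m=cam(n);q=attR(m).T@(np.array(p,float)-np.array(m['position']));x,y=q[0]/-q[2],-q[1]/-q[2];s=1+m['k1']*(x*x+y*y)
    return np.array([m['cy']+m['fy']*y*s,m['cx']+m['fx']*x*s])
def save(im,f): cv2.imwrite('pics/'+f,im[:,:,::-1])
E
python3 - <<'E'
from h import *
np.set_printoptions(precision=1,suppress=True)
for c in("side","top"):
    save(snapshot(c),c+'0.png'); print(cam(c))
Z={'scoop_grip':85,'scoop_foot':5,'scoop_lip':6.6,'trough_floor':4,'trough_end':4,'ball0_center':19,'well_near':21,'well_far':21,'pad_top':5,'scroll_center':26,'bottle':0,'weight':0,'brush':5}
for q,z in Z.items():
    r={}
    for c in("side","top"):
        L=place_of(c,q)
        for d in L[:4]: print(q,c,np.array(d['at']),round(d['confidence'],2),onz(c,d['at'],z))
        if L:r[c]=L[0]['at']
    if len(r)==2: print('   tri',tri(r))
print(sense())
E
```

```text
{'fx': 525.2638252655942, 'fy': 525.2638252655942, 'cx': 276.9998352067769, 'cy': 209.0655478902105, 'k1': -0.018700060828627792, 'position': array([ 359.1, -715.2,  928.9]), 'attitude': array([ 41.5,  -0.5, -20.9])}
{'fx': 407.4539207116531, 'fy': 407.4539207116531, 'cx': 287.67954969506116, 'cy': 215.07630836840545, 'k1': -0.06347117985600957, 'position': array([456.8,   1.7, 993.7]), 'attitude': array([ 13.1,  -0.2, -84.5])}
scoop_grip side [152.4 205.9] 0.92 [539.3 205.8  85. ]
scoop_grip top [257.4 196.3] 0.84 [550.7 212.7  85. ]
   tri [546.4 215.4  76. ]
scoop_foot side [172.3 223.8] 0.66 [578.2 206.6   5. ]
scoop_foot top [246.4 208.2] 0.77 [588.7 206.    5. ]
   tri [583.5 206.6   4.8]
scoop_lip side [171.1 237.5] 0.75 [611.2 197.1   6.6]
scoop_lip top [242.5 204.5] 0.68 [597.2 216.1   6.6]
   tri [608.8 219.7 -15.7]
trough_floor side [301.3 288.5] 0.67 [ 591.8 -196.3    4. ]
trough_floor top [262.2 373.3] 0.57 [ 588.9 -199.6    4. ]
   tri [ 589.4 -198.9    8.7]
trough_end side [295.3 333.2] 0.82 [ 683.2 -215.4    4. ]
trough_end side [301.3 288.8] 0.43 [ 592.4 -196.5    4.
[... 1161 characters left out ...]
side [207.4 328.7] 0.69 [777.5  11.6   0. ]
weight top [241.  375.8] 0.64 [ 642.5 -204.     0. ]
weight top [181.4 298.2] 0.59 [777.6   1.3   0. ]
   tri [ 635.1 -166.9  231.5]
brush side [384.8 331.7] 0.66 [ 600.  -387.7    5. ]
brush top [262.  446.3] 0.65 [ 605.7 -379.5    5. ]
   tri [ 605.3 -383.6   -6.9]
{'time': 1.4, 'joint_pos': array([70. ,  7.5, 85.3,  0. , 87.3, -4.9]), 'qd': array([-0. ,  0.1, -0. , -0.1,  0.1, -0. ]), 'joint_efforts': array([  0. , -56.9, -50.1,  -0. ,   0. ,   0. ]), 'tool_pos': array([156.4, 579.3, 231.3]), 'tcp_rot': array([-180. ,   -0. ,   74.9]), 'ft_force': array([-0.4, -0. ,  0.7]), 'wrist_torque': array([-0., -0.,  0.]), 'finger_gap': 85.29492931405812}
```

View images.

```bash
python3 - <<'E'
import cv2,numpy as np
a=cv2.imread('pics/side0.png');b=cv2.imread('pics/top0.png')
cv2.imwrite('pics/a.png',cv2.resize(a[90:390,130:430],(800,600)[::-1] and (600,600),interpolation=cv2.INTER_CUBIC))
cv2.imwrite('pics/b.png',cv2.resize(b[160:440,130:480],(750,600),interpolation=cv2.INTER_CUBIC))
E
```

```text
(no output)
```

View pics/a.png

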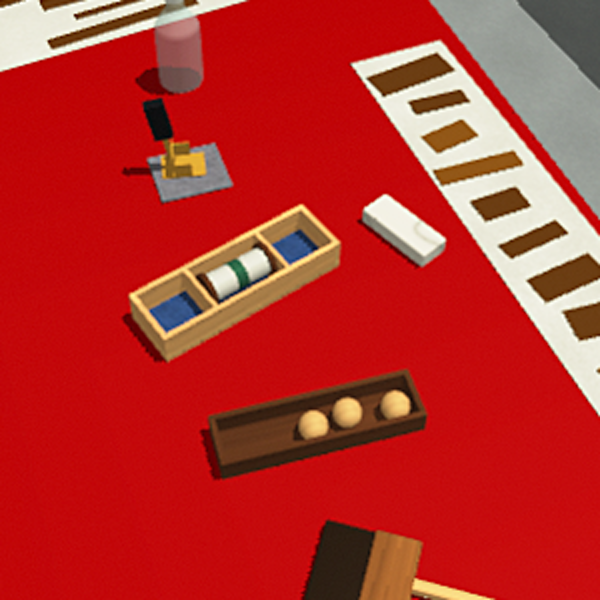

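View pics/b.png

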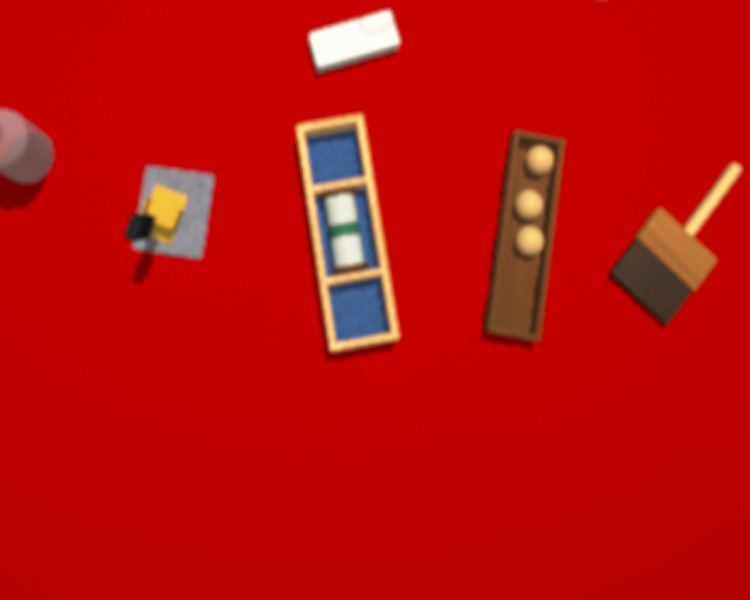

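```bash
cat > fit.py <<'E'
from h import *
from scipy.optimize import minimize
def box(x0,x1,y0,y1,z0,z1): return np.array([[x,y,z] for x in(x0,x1) for y in(y0,y1) for z in(z0,z1)],float)
def shear(b): # raked handle, z above foot
    b=b.copy(); b[:,0]-=np.tan(np.radians(10))*(b[:,2]-80); return b
SCOOP=[box(-34,20,-20,20,0,1.6),box(-19,3,-20,20,0,21.6),box(-20,-18,-20,20,0,32),
 shear(box(-43.7,-19.3,-7,7,52.5,107.5)),shear(box(-35.5,-27.5,-4,4,2,60))]
def masks(im):
    f=im.astype(float); nr=(np.minimum(f[...,1],f[...,2]*1.6)>0.2*f[...,0])
    nr=cv2.morphologyEx(nr.astype(np.uint8),cv2.MORPH_OPEN,np.ones((3,3),np.uint8))
    return nr
def comp(nr,rc):
    n,l=cv2.connectedComponents(nr); k=l[int(rc[0]),int(rc[1])]; return (l==k).astype(np.uint8) if k else nr*0
def scoopmask(im,rc,r=45):
    f=im.astype(float);y=(f[...,0]-f[...,2]>50)&(f[...,1]>.45*f[...,0]);k=(f.max(2)<45)
    m=(y|k).astype(np.uint8); w=np.zeros_like(m); cv2.circle(w,(int(rc[1]),int(rc[0])),r,1,-1); return m*w
S=4
def render(c,parts,T):
    m=np.zeros((420*S,560*S),np.uint8)
    for b in parts:
        p=np.array([proj(c,T(v)) for v in b])[:,::-1]*S+S/2-.5
        cv2.fillConvexPoly(m,cv2.convexHull(p.astype(np.float32)).astype(np.int32),1)
    return m
def fit(parts,tgt,p0,z,d=(6,6,5)):
    big={c:cv2.resize(m,None,fx=S,fy=S,interpolation=cv2.INTER_NEAREST) for c,m in tgt.items()}
    def cost(p):
        Rz=R.from_euler('z',p[2],degrees=True).as_matrix(); t=np.array([p[0],p[1],z]); e=0
        for c,m in big.items():
            r=render(c,parts,lambda v:Rz@v+t); e-=(r&m).sum()/(r|m).sum()
        return e/len(big)
    s=np.array([p0]+[np.array(p0)+np.eye(3)[i]*d[i] for i in range(3)])
    o=minimize(cost,p0,method='Nelder-Mead',options=dict(initial_simplex=s,xatol=.1,fatol=1e-4,maxiter=90)); return o.x,-o.fun
E
cat > m.py <<'E'
from fit import *
np.set_printoptions(precision=1,suppress=True)
I={c:cv2.imread(f'pics/{c}0.png')[:,:,::-1] for c in('side','top')}
N={c:masks(I[c]) for c in I}
def run(n,parts,seed,p0,z,m=None,hull=True):
    t=m or {c:comp(N[c],proj(c,seed)) for c in I}
    if hull:
        for c in t:
            q=cv2.findNonZero(t[c]); t[c]=cv2.fillConvexPoly(np.zeros_like(t[c]),cv2.convexHull(q),1)
    print(n,'both',*fit(parts,t,p0,z)); 
    for c in t: print('   ',c,t[c].sum(),*fit(parts,{c:t[c]},p0,z))
run('trough',[box(-106,106,-29,29,0,28)],(530,-190,4),(589,-199,-8.4),0)
run('box',[box(-116,116,-37,37,0,40)],(500,-20,6),(576,3,15),0)
run('scoop',SCOOP,None,(583,206,-18),5,{c:scoopmask(I[c],proj(c,(570,208,40))) for c in I},False)
run('pad',[box(-45,45,-40,40,0,5)],None,(580,203,-5),0,{'top':comp(N['top'],(249,212))},False)
for c in I:
    g=I[c].astype(float); m=((g[...,0]>150)&(g[...,1]>110)&(g[...,2]>60)).astype(np.uint8)
    w=np.zeros_like(m); p=np.array([proj(c,v) for v in((500,-215,20),(500,-155,20),(690,-185,20),(690,-245,20))])[:,::-1]
    cv2.fillConvexPoly(w,cv2.convexHull(p.astype(np.float32)).astype(np.int32),1)
    n,l,s,ce=cv2.connectedComponentsWithStats(m*w)
    for i in range(1,n):
        if s[i,4]>20: print(c,s[i,4],onz(c,ce[i][::-1],19))
E
python3 m.py
```

```text
trough both [ 589.2 -201.    -4.8] 0.9636525642397589
    side 3520 [ 589.5 -201.    -4.8] 0.9747061107777033
    top 2463 [ 589.6 -200.5   -4.9] 0.954878850725884
box both [571.7  -0.8  14.6] 0.9128741863790106Traceback (most recent call last):
  File "m.py", line 13, in <module>
    run('box',[box(-116,116,-37,37,0,40)],(500,-20,6),(576,3,15),0)
    ~~~^^^^^^^^^^^^^^^^^^^^^^^^^^^^^^^^^^^^^^^^^^^^^^^^^^^^^^^^^^^^
  File "m.py", line 11, in run
    for c in t: print('   ',c,t[c].sum(),*fit(parts,{c:t[c]},p0,z))
                                          ~~~^^^^^^^^^^^^^^^^^^^^^
  File "fit.py", line 32, in fit
    o=minimize(cost,p0,method='Nelder-Mead',options=dict(initial_simplex=s,xatol=.1,fatol=1e-4,maxiter=90)); return o.x,-o.fun
    res = _minimize_neldermead(fun, x0, args, callback, bounds=bounds,
                               **options)
    fxr = func(xr)
    fx = function(np.copy(x), *(wrapper_args + args))
  File "fit.py", line 29, in cost
    r=render(c,parts,lambda v:Rz@v+t); e-=(r&m).sum()/(r|m).sum()
  File "fit.py", line 21, in render
    p=np.array([proj(c,T(v)) for v in b])[:,::-1]*S+S/2-.5
                ~~~~^^^^^^^^
  File "h.py", line 21, in proj
    m=cam(n);q=attR(m).T@(np.array(p,float)-np.array(m['position']));x,y=q[0]/-q[2],-q[1]/-q[2];s=1+m['k1']*(x*x+y*y)
  File "h.py", line 5, in cam
    return camera_model(n)
ValueError: time passes only in moves, steps and waits
```

```bash
sed -i 's/^def cam(n):/_C={}\ndef cam(n):\n    if n not in _C: _C[n]=camera_model(n)/; s/^    return camera_model(n)/    return _C[n]/' h.py
cat >> m.py <<'E'
print('trough corners top',[onz('top',(160+y/2.143,130+x/2.143),28)[:2] for x,y in((515,131),(565,140),(541,341),(487,334))])
print('box corners top',[onz('top',(160+y/2.143,130+x/2.143),40)[:2] for x,y in((296,125),(363,114),(399,340),(330,352))])
print('box corners side',[onz('side',(90+y/2,130+x/2),40)[:2] for x,y in((131,293),(303,206),(340,242),(166,334))])
E
python3 m.py
```

```text
trough both [ 589.2 -201.    -4.8] 0.9636525642397589
    side 3520 [ 589.5 -201.    -4.8] 0.9747061107777033
    top 2463 [ 589.6 -200.5   -4.9] 0.954878850725884
box both [571.7  -0.8  14.6] 0.9128741863790106
    side 4088 [571.4  -2.3  14.9] 0.9579901153212521
    top 3628 [570.    0.4  14.1] 0.8699777842836723
scoop both [580.  207.5  -8.3] 0.7010351116051344
    side 686 [579.4 207.3 -11.4] 0.6908893709327549
    top 512 [581.2 207.4 -13.6] 0.7265751648114125
pad both [577.5 198.6  -2.2] 0.8899832828807662
    top 1383 [577.5 198.6  -2.2] 0.8899832828807662
side 152 [ 670.8 -211.7   19. ]
side 160 [ 621.8 -202.6   19. ]
side 157 [ 583.8 -204.1   19. ]
top 114 [ 671.6 -213.2   19. ]
top 124 [ 623.1 -203.3   19. ]
top 125 [ 584.9 -205.8   19. ]
trough corners top [array([ 685. , -182.5]), array([ 680. , -239.9]), array([ 455.5, -223. ]), array([ 457.7, -164.1])]
box corners top [array([665.4,  64.8]), array([685.2,  -8.7]), array([442.9, -68.9]), array([423.6,   2.9])]
box corners side [array([454.8,   4.2]), array([675.3,  59.5]), array([694.2,  -7. ]), array([474.7, -61.6])]
```

```bash
cat > ov.py <<'E'
from fit import *
N={}
def ov(c,f,items,r,s,name):
    I=cv2.imread(f)
    B=cv2.resize(I,None,fx=S,fy=S,interpolation=cv2.INTER_CUBIC)
    for parts,p,z,col in items:
        Rz=R.from_euler('z',p[2],degrees=True).as_matrix()
        for b in parts:
            q=np.array([proj(c,Rz@v+np.array([p[0],p[1],z])) for v in b])[:,::-1]*S+S/2-.5
            cv2.polylines(B,[cv2.convexHull(q.astype(np.float32)).astype(np.int32)],True,col,1)
    B=B[r[0]*S:r[1]*S,r[2]*S:r[3]*S]; return cv2.resize(B,s,interpolation=cv2.INTER_AREA)
E
python3 - <<'E'
from ov import *
it=[([box(-106,106,-29,29,0,28)],(589.3,-201,-4.8),0,(255,255,0)),([box(-116,116,-37,37,0,40),box(-110,-50,-31,31,6,40),box(50,110,-31,31,6,40)],(571.5,-1,14.6),0,(0,255,0)),
(SCOOP,(580,207.5,-12),5,(255,0,255)),([box(-45,45,-40,40,0,5)],(577.5,198.6,-2.2),0,(0,255,255))]
a=ov('top','pics/top0.png',it,(210,330,180,430),(800,384),'')
cv2.imwrite('pics/c.png',a)
b=ov('side','pics/side0.png',it,(130,330,170,370),(600,600),'')
cv2.imwrite('pics/d.png',b)
E
```

```text
(no output)
```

View pics/c.png

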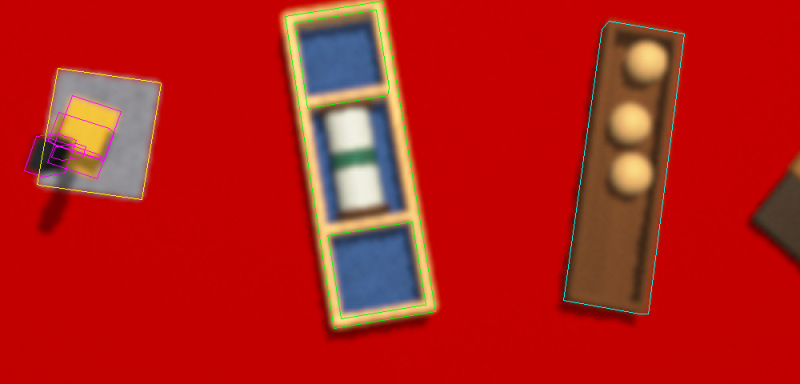

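View pics/d.png

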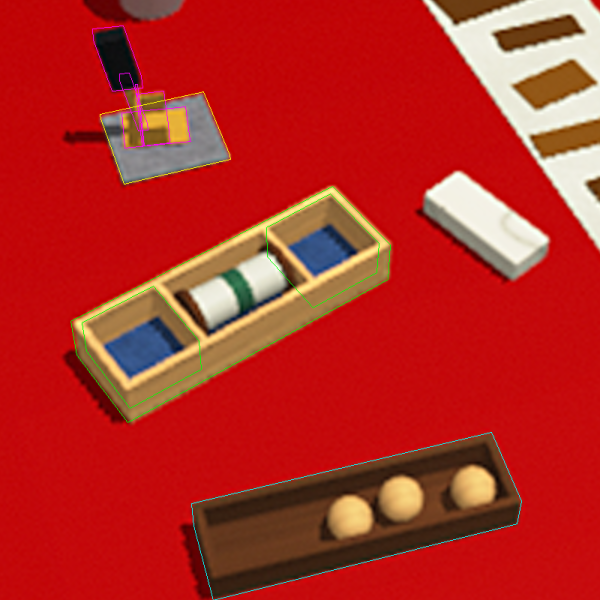

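```bash
cat > plan.py <<'E'
from h import *
import json,os
a=np.radians(10)
ZT=np.array([np.sin(a),0,-np.cos(a)]); RT=np.column_stack([[0,1,0],[np.cos(a),0,np.sin(a)],ZT]) # tool axes in scoop frame
TS=np.array([-31.5,0,80])+19*ZT
OFF=json.load(open('off.json')) if os.path.exists('off.json') else [0,0,0]
TS=TS+np.array(OFF)
def Rs(yaw,p): return R.from_euler('z',yaw,degrees=True)*R.from_euler('y',-p,degrees=True)
def tcp(ref,yaw,p,loc=(0,0,0)):   # ref: world position of scoop-local point loc
    r=Rs(yaw,p); return np.array(ref)+r.apply(TS-np.array(loc)),r*R.from_matrix(RT)
LIP=(20,0,1.6);FOOT=(0,0,0);REAR=(-34,0,0)
def cur(s=None):
    s=s or sense(); return np.array(s['tool_pos']),R.from_euler('xyz',s['tcp_rot'],degrees=True)
def foot():  # believed scoop foot, yaw, pitch
    p,r=cur(); rs=r*R.from_matrix(RT).inv(); f=p-rs.apply(TS); x=rs.apply([1,0,0])
    return f,np.degrees(np.arctan2(x[1],x[0])),np.degrees(np.arcsin(x[2]))
def plan(wps,start=None):
    """wps: (pos,rot,gap_mm,nrows); prints calls of 5 rows"""
    p,r=start or cur(); q=[]
    for P,Q,g,n in wps:
        dr=(r.inv()*Q).as_rotvec()
        v=np.linalg.norm(P-p)/n;w=np.degrees(np.linalg.norm(dr))/n
        if v>45 or w>8: print('!! fast',v,w)
        for i in range(1,n+1): q.append((p+(P-p)*i/n,r*R.from_rotvec(dr*i/n),g))
        p,r=P,Q
    while len(q)%5:q.append(q[-1])
    bp,br=start or cur()
    for k in range(0,len(q),5):
        rows=[]
        for P,Q,g in q[k:k+5]:
            v=np.round((br.inv()*Q).as_rotvec(),3)+0.; t=np.round(br.inv().apply(P-bp)/10,2)+0.
            rows.append(' '.join('%g'%x for x in [*v,*t,round(g/10,1)]))
        print('; '.join(rows))
        bp,br=bp+br.apply(t*10),br*R.from_rotvec(v)
    print('end',bp,br.as_euler('xyz',degrees=True))
def st():
    s=sense(); print('t',round(s['time'],2),'F',np.round(s['ft_force'],1),'gap',round(s['finger_gap'],1),'tcp',np.round(s['tool_pos'],1),np.round(s['tcp_rot'],2)); f=foot();print('foot',np.round(f[0],1),np.round(f[1:],1))
E
python3 - <<'E'
from plan import *
P,Q=tcp((580,207.5,5),-11,0)
back=lambda d:P-Q.apply([0,0,d])
plan([(back(100),Q,60,20),(back(30),Q,50,5),(P,Q,50,5)])
print(P)
E
```

```text
-0.009 0 -0.004 -1.26 2.3 0.33 6; -0.017 0.001 -0.007 -2.52 4.6 0.67 6; -0.026 0.001 -0.011 -3.78 6.91 1 6; -0.035 0.001 -0.014 -5.03 9.21 1.33 6; -0.044 0.002 -0.018 -6.29 11.51 1.66 6
-0.008 0 -0.003 -1.3 2.26 0.43 6; -0.017 0 -0.007 -2.6 4.52 0.86 6; -0.026 0.001 -0.011 -3.9 6.79 1.29 6; -0.035 0.001 -0.014 -5.21 9.05 1.72 6; -0.043 0.001 -0.018 -6.51 11.31 2.16 6
-0.009 0 -0.003 -1.34 2.22 0.52 6; -0.018 0.001 -0.007 -2.68 4.44 1.05 6; -0.026 0.001 -0.011 -4.02 6.66 1.57 6; -0.035 0.001 -0.014 -5.36 8.87 2.1 6; -0.044 0.002 -0.018 -6.7 11.09 2.62 6
-0.009 0 -0.003 -1.38 2.17 0.62 6; -0.017 0 -0.007 -2.77 4.34 1.24 6; -0.026 0.001 -0.01 -4.15 6.51 1.86 6; -0.035 0.001 -0.014 -5.53 8.67 2.48 6; -0.043 0.001 -0.018 -6.91 10.84 3.1 6
0 0 0 0 0 1.4 5; 0 0 0 0 0 2.8 5; 0 0 0 0 0 4.2 5; 0 0 0 0 0.01 5.6 5; 0 0 0 0 0.01 7 5
0 0 0 0 0 0.6 5; 0 0 0 0 0 1.2 5; 0 0 0 0 0 1.8 5; 0 0 0 0 0 2.4 5; 0 0 0 0 0 3 5
end [552.34587849 212.87342597  66.28384105] [1.70027095e+02 1.62550507e-02 7.90176014e+01]
[552.31744138 212.8809443   66.28865269]
```

Emit:
{"op": "apply_moves", "data": {
  "targets": "-0.009 0 -0.004 -1.26 2.3 0.33 6; -0.017 0.001 -0.007 -2.52 4.6 0.67 6; -0.026 0.001 -0.011 -3.78 6.91 1 6; -0.035 0.001 -0.014 -5.03 9.21 1.33 6; -0.044 0.002 -0.018 -6.29 11.51 1.66 6",
  "force": 100
}}

```text
time: 1.9
tool_pos: [251.8, 487.8, 214.6]
tcp_rot: [177.5, -0.1, 75.9]
ft_force: [0.1, 0.0, 0.5]
finger_gap: 60.0
```

Emit:
{"op": "apply_moves", "data": {
  "targets": "-0.008 0 -0.003 -1.3 2.26 0.43 6; -0.017 0 -0.007 -2.6 4.52 0.86 6; -0.026 0.001 -0.011 -3.9 6.79 1.29 6; -0.035 0.001 -0.014 -5.21 9.05 1.72 6; -0.043 0.001 -0.018 -6.51 11.31 2.16 6"
}}

```text
time: 2.4
tool_pos: [346.5, 396.9, 198.0]
tcp_rot: [175.0, -0.1, 77.0]
ft_force: [0.9, 0.4, 0.1]
finger_gap: 60.0
```

Emit:
{"op": "apply_moves", "data": {
  "targets": "-0.009 0 -0.003 -1.34 2.22 0.52 6; -0.018 0.001 -0.007 -2.68 4.44 1.05 6; -0.026 0.001 -0.011 -4.02 6.66 1.57 6; -0.035 0.001 -0.014 -5.36 8.87 2.1 6; -0.044 0.002 -0.018 -6.7 11.09 2.62 6"
}}

```text
time: 2.9
tool_pos: [441.3, 306.2, 181.5]
tcp_rot: [172.5, -0.1, 78.0]
ft_force: [0.0, -0.1, 0.1]
finger_gap: 60.3
```

Emit:
{"op": "apply_moves", "data": {
  "targets": "-0.009 0 -0.003 -1.38 2.17 0.62 6; -0.017 0 -0.007 -2.77 4.34 1.24 6; -0.026 0.001 -0.01 -4.15 6.51 1.86 6; -0.035 0.001 -0.014 -5.53 8.67 2.48 6; -0.043 0.001 -0.018 -6.91 10.84 3.1 6"
}}

```text
time: 3.4
tool_pos: [536.0, 215.4, 164.8]
tcp_rot: [170.0, 0.0, 79.0]
ft_force: [0.1, -0.0, 0.4]
finger_gap: 60.1
```

Emit:
{"op": "apply_moves", "data": {
  "targets": "0 0 0 0 0 0.5 5; 0 0 0 0 0 1 5; 0 0 0 0 0 1.5 5; 0 0 0 0 0 2 5; 0 0 0 0 0 2 5"
}}

```text
time: 3.9
tool_pos: [537.7, 216.0, 144.0]
tcp_rot: [170.1, 0.1, 79.1]
ft_force: [-1.1, -1.0, -0.7]
finger_gap: 50.2
```

Emit:
{"op": "apply_moves", "data": {
  "targets": "0 0 0 0 0 1.2 5; 0 0 0 0 0 2.4 5; 0 0 0 0 0 3.6 5; 0 0 0 0 0 4.8 5; 0 0 0 0 0 6 5"
}}

```text
time: 4.4
tool_pos: [548.7, 213.4, 84.5]
tcp_rot: [170.1, 0.0, 79.0]
ft_force: [-0.1, -0.8, -0.5]
finger_gap: 50.0
```

Emit:
{"op": "apply_moves", "data": {
  "targets": "0 0 0 0 0 0.5 5; 0 0 0 0 0 1 5; 0 0 0 0 0 1.5 5; 0 0 0 0 0 1.9 5; 0 0 0 0 0 1.9 5"
}}

```text
time: 4.9
tool_pos: [551.9, 212.8, 66.8]
tcp_rot: [170.1, 0.0, 79.0]
ft_force: [-0.5, 0.6, -0.2]
finger_gap: 49.8
```

```bash
python3 - <<'E'
from plan import *
st()
im=snapshot('side');save(im,'side1.png');it=snapshot('top');save(it,'top1.png')
a=cv2.resize(im[100:200,150:270],(480,400),interpolation=cv2.INTER_CUBIC);b=cv2.resize(it[210:290,150:230],(400,400),interpolation=cv2.INTER_CUBIC)
save(np.hstack([a[:,80:],b]),'e.png')
E
```

```text
t 4.9 F [-0.5  0.6 -0.2] gap 49.8 tcp [551.9 212.8  66.8] [1.7005e+02 4.0000e-02 7.9010e+01]
foot [579.5 207.4   5.5] [-11.   -0.1]
```

View pics/e.png

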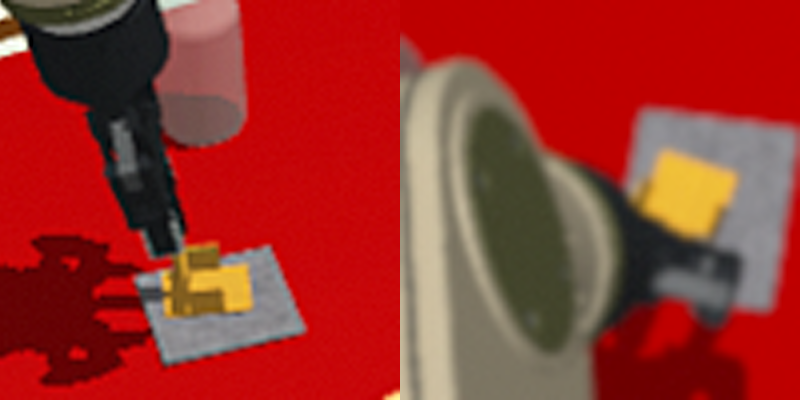

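Emit:
{"op": "apply_moves", "data": {
  "targets": "0 0 0 0 0 0 3; 0 0 0 0 0 0 2; 0 0 0 0 0 0 1; 0 0 0 0 0 0 0.6; 0 0 0 0 0 0 0.6",
  "force": 110
}}

```text
time: 5.5
tool_pos: [552.3, 213.0, 67.5]
tcp_rot: [170.0, 0.0, 79.0]
ft_force: [0.0, 0.4, 1.1]
finger_gap: 12.8
```

Emit:
{"op": "apply_moves", "data": {
  "targets": "0 0 0 0 0 0 0.6; 0 0 0 0 0 0 0.6; 0 0 0 0 0 0 0.6; 0 0 0 0 0 0 0.6; 0 0 0 0 0 0 0.6"
}}

```text
time: 6.0
tool_pos: [552.3, 213.0, 67.5]
tcp_rot: [170.0, 0.0, 79.0]
ft_force: [-1.1, 0.1, 3.2]
finger_gap: 12.4
```

```bash
python3 - <<'E'
from plan import *
st()
P,Q=cur()
up=P+np.array([0,0,110])
T0=np.array([589.3,-201,4]);Y=-4.8
u=R.from_euler('z',Y,degrees=True).apply([1,0,0])
f=T0-58*u
A,B=tcp(f+[0,0,70],Y,0)
plan([(P+[0,0,60],Q,6,6),(up,Q,6,4),(A+[0,0,40],B,6,22),(A,B,6,3)],(P,Q))
E
```

```text
t 6.0 F [-1.1  0.1  3.2] gap 12.4 tcp [552.3 213.   67.5] [170.     0.    79.02]
foot [580.  207.6   6.2] [-11.  -0.]
0 0 0 0 0.17 -0.98 0.6; 0 0 0 0 0.35 -1.97 0.6; 0 0 0 0 0.52 -2.95 0.6; 0 0 0 0 0.69 -3.94 0.6; 0 0 0 0 0.87 -4.92 0.6
0 0 0 0 0.17 -0.99 0.6; 0 0 0 0 0.39 -2.22 0.6; 0 0 0 0 0.61 -3.45 0.6; 0 0 0 0 0.82 -4.68 0.6; 0 0 0 0 1.04 -5.91 0.6
0 0.001 -0.005 -1.86 0.13 0.03 0.6; 0 0.002 -0.01 -3.72 0.26 0.06 0.6; 0 0.003 -0.014 -5.57 0.39 0.1 0.6; 0 0.003 -0.019 -7.43 0.52 0.13 0.6; 0 0.004 -0.024 -9.29 0.65 0.16 0.6
0 0.001 -0.005 -1.86 0.09 0.03 0.6; 0 0.002 -0.01 -3.72 0.17 0.06 0.6; 0 0.003 -0.015 -5.58 0.26 0.08 0.6; 0 0.004 -0.019 -7.44 0.34 0.11 0.6; 0 0.005 -0.024 -9.3 0.43 0.13 0.6
0 0 -0.005 -1.86 0.04 0.02 0.6; 0 0.001 -0.01 -3.72 0.08 0.04 0.6; 0 0.002 -0.015 -5.59 0.12 0.05 0.6; 0 0.003 -0.02 -7.45 0.16 0.07 0.6; 0 0.004 -0.024 -9.31 0.2 0.09 0.6
0 0.001 -0.005 -1.86 0 0 0.6; 0 0.002 -0.01 -3.72 0 0.01 0.6; 0 0.002 -0.015 -5.59 -0.01 0.02 0.6; 0 0.003 -0.02 -7.45 -0.01 0.03 0.6; 0 0.004 -0.025 -9.31 -0.01 0.04 0.6
0 0.001 -0.004 -1.86 -0.06 0 0.6; 0 0.002 -0.009 -3.72 -0.11 0 0.6; 0 0.002 -0.009 -3.72 -0.34 1.32 0.6; 0 0.002 -0.009 -3.72 -0.57 2.63 0.6; 0 0.002 -0.009 -3.72 -0.8 3.94 0.6
end [ 503.39529681 -193.74697621  135.32694959] [ 1.70004332e+02 -1.37543822e-02  8.51907016e+01]
```

Emit:
{"op": "apply_moves", "data": {
  "targets": "0 0 0 0 0.17 -0.98 0.6; 0 0 0 0 0.35 -1.97 0.6; 0 0 0 0 0.52 -2.95 0.6; 0 0 0 0 0.69 -3.94 0.6; 0 0 0 0 0.87 -4.92 0.6"
}}

```text
time: 6.5
tool_pos: [552.3, 213.0, 118.5]
tcp_rot: [170.0, -0.0, 79.0]
ft_force: [0.1, 0.2, -0.9]
finger_gap: 12.5
```

Emit:
{"op": "apply_moves", "data": {
  "targets": "0 0 0 0 0.17 -0.99 0.6; 0 0 0 0 0.39 -2.22 0.6; 0 0 0 0 0.61 -3.45 0.6; 0 0 0 0 0.82 -4.68 0.6; 0 0 0 0 1.04 -5.91 0.6"
}}

```text
time: 7.0
tool_pos: [552.2, 213.0, 178.5]
tcp_rot: [170.0, 0.0, 79.0]
ft_force: [-0.7, 0.3, -0.8]
finger_gap: 13.0
```

Emit:
{"op": "apply_moves", "data": {
  "targets": "0 0.001 -0.005 -1.86 0.13 0.03 0.6; 0 0.002 -0.01 -3.72 0.26 0.06 0.6; 0 0.003 -0.014 -5.57 0.39 0.1 0.6; 0 0.003 -0.019 -7.43 0.52 0.13 0.6; 0 0.004 -0.024 -9.29 0.65 0.16 0.6"
}}

```text
time: 7.5
tool_pos: [541.0, 119.8, 177.5]
tcp_rot: [170.0, 0.0, 80.4]
ft_force: [-0.9, 0.7, -1.3]
finger_gap: 13.0
```

Emit:
{"op": "apply_moves", "data": {
  "targets": "0 0.001 -0.005 -1.86 0.09 0.03 0.6; 0 0.002 -0.01 -3.72 0.17 0.06 0.6; 0 0.003 -0.015 -5.58 0.26 0.08 0.6; 0 0.004 -0.019 -7.44 0.34 0.11 0.6; 0 0.005 -0.024 -9.3 0.43 0.13 0.6"
}}

```text
time: 8.0
tool_pos: [529.9, 27.3, 177.0]
tcp_rot: [170.0, -0.0, 81.8]
ft_force: [-0.3, 0.2, 0.7]
finger_gap: 13.2
```

Emit:
{"op": "apply_moves", "data": {
  "targets": "0 0 -0.005 -1.86 0.04 0.02 0.6; 0 0.001 -0.01 -3.72 0.08 0.04 0.6; 0 0.002 -0.015 -5.59 0.12 0.05 0.6; 0 0.003 -0.02 -7.45 0.16 0.07 0.6; 0 0.004 -0.024 -9.31 0.2 0.09 0.6"
}}

```text
time: 8.5
tool_pos: [518.7, -65.2, 176.5]
tcp_rot: [170.0, 0.0, 83.2]
ft_force: [-0.2, -0.1, -0.6]
finger_gap: 12.8
```

Emit:
{"op": "apply_moves", "data": {
  "targets": "0 0.001 -0.005 -1.86 0 0 0.6; 0 0.002 -0.01 -3.72 0 0.01 0.6; 0 0.002 -0.015 -5.59 -0.01 0.02 0.6; 0 0.003 -0.02 -7.45 -0.01 0.03 0.6; 0 0.004 -0.025 -9.31 -0.01 0.04 0.6"
}}

```text
time: 9.0
tool_pos: [507.7, -157.7, 176.1]
tcp_rot: [170.0, 0.0, 84.7]
ft_force: [0.3, -0.1, -0.1]
finger_gap: 12.2
```

Emit:
{"op": "apply_moves", "data": {
  "targets": "0 0.001 -0.004 -1.86 -0.06 0 0.6; 0 0.002 -0.009 -3.72 -0.11 0 0.6; 0 0.002 -0.009 -3.72 -0.34 1.32 0.6; 0 0.002 -0.009 -3.72 -0.57 2.63 0.6; 0 0.002 -0.009 -3.72 -0.8 3.94 0.6"
}}

```text
time: 9.5
tool_pos: [502.8, -193.0, 133.6]
tcp_rot: [170.1, -0.0, 85.2]
ft_force: [0.7, 0.5, -1.3]
finger_gap: 12.8
```

```bash
echo '[0,0,1.2]' > off.json; python3 - <<'E'
from plan import *
from ov import *
st()
for c in('side','top'): save(snapshot(c),c+'2.png')
f,y,p=foot(); print(f,y,p)
it=[([box(-100,100,-23,23,4,28)],(589.3,-201,-4.8),0,(255,255,0)),(SCOOP,(f[0],f[1],y),f[2],(255,0,255))]
# seen yellow scoop fit
for c in('side','top'):
    im=cv2.imread(f'pics/{c}2.png')[:,:,::-1].astype(float);m=((im[...,0]-im[...,2]>90)&(im[...,1]>.55*im[...,0])).astype(np.uint8)
    w=np.zeros_like(m);q=proj(c,f+[0,0,15]);cv2.circle(w,(int(q[1]),int(q[0])),20,1,-1);m*=w
    print(c,m.sum(),fit(SCOOP[:3],{c:m},(f[0],f[1],y),f[2]))
q=[proj(c,f) for c in('side','top')]
a=ov('side','pics/side2.png',it,(220,345,230,355),(400,400),'');b=ov('top','pics/top2.png',it,(200,320,320,440),(400,400),'')
cv2.imwrite('pics/f.png',np.hstack([a,b]))
E
```

```text
t 9.5 F [ 0.7  0.5 -1.3] gap 12.8 tcp [ 502.8 -193.   133.6] [ 1.7009e+02 -5.0000e-02  8.5200e+01]
foot [ 530.8 -195.3   71.1] [-4.8 -0.1]
[ 529.13580215 -194.13732661   68.92551128] -4.760777072052624 -0.31594508029319546
side 557 (array([ 530.83110859, -195.58163852,   -3.78854474]), np.float64(0.8755407988731261))
top 344 (array([ 549.70212898, -192.62515718,    3.96878063]), np.float64(0.6237661351556568))
```

View pics/f.png

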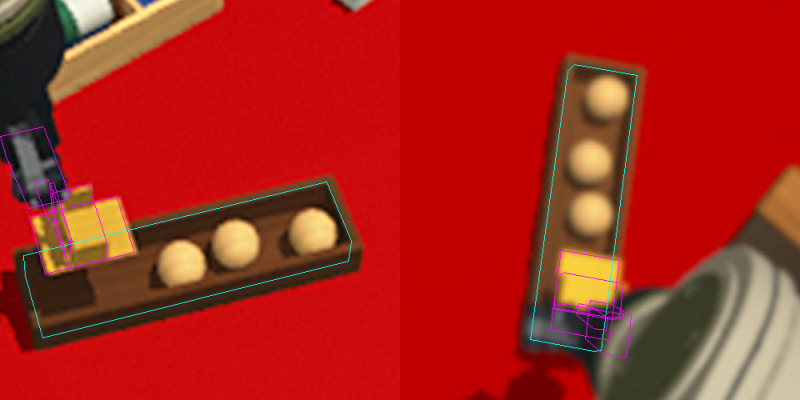

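```bash
cat >> plan.py <<'E'
T0=np.array([589.3,-201,4]);Y=-4.8
U=R.from_euler('z',Y,degrees=True).apply([1,0,0]);V=R.from_euler('z',Y,degrees=True).apply([0,1,0])
def cmd(p,e): return np.array(p,float),R.from_euler('xyz',e,degrees=True)
E
python3 - <<'E'
from plan import *
s=cmd([503.395,-193.747,135.327],[170.0043,-0.01375,85.1907])
st()
f=T0-58*U
w=[(*tcp(f+[0,0,h],Y,0),6,n) for h,n in((30,4),(6,5),(1,4),(1,2))]
plan(w,s)
E
```

```text
t 9.6 F [-0.4  0.6 -1.1] gap 12.8 tcp [ 501.4 -192.   131.6] [ 1.7032e+02 -1.4000e-01  8.5240e+01]
foot [ 529.1 -194.1   68.9] [-4.8 -0.3]
0 0 0 0 -0.17 0.96 0.6; 0 0 0 0 -0.34 1.91 0.6; 0 0 0 0 -0.5 2.87 0.6; 0 0 0 0 -0.67 3.83 0.6; 0 0 0 0 -0.76 4.3 0.6
0 0 0 -0.01 -0.08 0.47 0.6; 0 0 0 -0.01 -0.16 0.94 0.6; 0 0 0 -0.01 -0.25 1.42 0.6; 0 0 0 -0.01 -0.33 1.89 0.6; 0 0 0 -0.01 -0.35 2.01 0.6
0 0 0 0 -0.02 0.12 0.6; 0 0 0 0 -0.04 0.25 0.6; 0 0 0 0 -0.07 0.37 0.6; 0 0 0 0 -0.07 0.37 0.6; 0 0 0 0 -0.07 0.37 0.6
end [ 503.36194873 -193.82823596   67.49277333] [ 1.700043e+02 -1.375000e-02  8.519070e+01]
```

Emit:
{"op": "apply_moves", "data": {
  "targets": "0 0 0 0 0 0 0.6; 0 0 0 0 0 0 0.6; 0 0 0 0 0 0 0.6; 0 0 0 0 0 0 0.6; 0 0 0 0 0 0 0.6"
}}

```text
time: 10.1
tool_pos: [503.5, -193.9, 135.6]
tcp_rot: [170.0, 0.0, 85.2]
ft_force: [-0.5, 0.5, -1.6]
finger_gap: 12.8
```

Emit:
{"op": "apply_moves", "data": {
  "targets": "0 0 0 0 -0.17 0.96 0.6; 0 0 0 0 -0.34 1.91 0.6; 0 0 0 0 -0.5 2.87 0.6; 0 0 0 0 -0.67 3.83 0.6; 0 0 0 0 -0.76 4.3 0.6"
}}

```text
time: 10.6
tool_pos: [502.2, -193.3, 89.5]
tcp_rot: [170.2, -0.1, 85.2]
ft_force: [-0.2, 0.1, -0.7]
finger_gap: 13.0
```

Emit:
{"op": "apply_moves", "data": {
  "targets": "0 0 0 -0.01 -0.08 0.47 0.6; 0 0 0 -0.01 -0.16 0.94 0.6; 0 0 0 -0.01 -0.25 1.42 0.6; 0 0 0 -0.01 -0.33 1.89 0.6; 0 0 0 -0.01 -0.35 2.01 0.6"
}}

```text
time: 11.1
tool_pos: [502.9, -193.8, 70.5]
tcp_rot: [170.1, -0.0, 85.2]
ft_force: [0.0, 1.2, -0.9]
finger_gap: 12.9
```

Emit:
{"op": "apply_moves", "data": {
  "targets": "0 0 0 0 -0.02 0.12 0.6; 0 0 0 0 -0.04 0.25 0.6; 0 0 0 0 -0.07 0.37 0.6; 0 0 0 0 -0.07 0.37 0.6; 0 0 0 0 -0.07 0.37 0.6"
}}

```text
time: 11.6
tool_pos: [503.2, -193.9, 67.4]
tcp_rot: [170.0, -0.0, 85.2]
ft_force: [0.1, 0.2, -0.2]
finger_gap: 12.9
```

```bash
python3 - <<'E'
from plan import *
st()
s=cmd([503.362,-193.828,67.493],[170.0043,-0.01375,85.1907])
f=T0-58*U
w=[(*tcp(T0+x*U+[0,0,h],Y,0),6,n) for x,h,n in((-58,0.2,5),(-20,.2,8),(0,.2,6),(15,.2,6))]
plan(w,s)
E
```

```text
t 11.6 F [ 0.1  0.2 -0.2] gap 12.9 tcp [ 503.2 -193.9   67.4] [170.02  -0.    85.19]
foot [ 531.3 -196.3    4.9] [-4.8 -0. ]
0 0 0 0 0 0.02 0.6; 0 0 0 0 0 0.03 0.6; 0 0 0 0 -0.01 0.05 0.6; 0 0 0 0 -0.01 0.06 0.6; 0 0 0 0 -0.01 0.08 0.6
0 0 0 0 0.47 0.08 0.6; 0 0 0 0 0.94 0.16 0.6; 0 0 0 0 1.4 0.25 0.6; 0 0 0 0 1.87 0.33 0.6; 0 0 0 0 2.34 0.41 0.6
0 0 0 0 0.47 0.08 0.6; 0 0 0 0 0.93 0.17 0.6; 0 0 0 0.01 1.4 0.25 0.6; 0 0 0 0.01 1.73 0.31 0.6; 0 0 0 0.01 2.06 0.37 0.6
0 0 0 0 0.33 0.05 0.6; 0 0 0 0 0.66 0.11 0.6; 0 0 0 0 0.98 0.17 0.6; 0 0 0 0 1.31 0.23 0.6; 0 0 0 0 1.56 0.27 0.6
0 0 0 0 0.24 0.04 0.6; 0 0 0 0 0.49 0.09 0.6; 0 0 0 0 0.74 0.13 0.6; 0 0 0 0 0.98 0.17 0.6; 0 0 0 0 1.23 0.22 0.6
end [ 576.16658381 -199.85291873   66.66057592] [ 1.700043e+02 -1.375000e-02  8.519070e+01]
```

Emit:
{"op": "apply_moves", "data": {
  "targets": "0 0 0 0 0 0.02 0.6; 0 0 0 0 0 0.03 0.6; 0 0 0 0 -0.01 0.05 0.6; 0 0 0 0 -0.01 0.06 0.6; 0 0 0 0 -0.01 0.08 0.6"
}}

```text
time: 12.1
tool_pos: [503.2, -193.9, 66.5]
tcp_rot: [170.0, -0.0, 85.2]
ft_force: [0.2, 0.7, -0.1]
finger_gap: 12.9
```

Emit:
{"op": "apply_moves", "data": {
  "targets": "0 0 0 0 0.47 0.08 0.6; 0 0 0 0 0.94 0.16 0.6; 0 0 0 0 1.4 0.25 0.6; 0 0 0 0 1.87 0.33 0.6; 0 0 0 0 2.34 0.41 0.6"
}}

```text
time: 12.6
tool_pos: [527.3, -196.0, 66.5]
tcp_rot: [170.0, -0.0, 85.2]
ft_force: [-2.0, 0.1, 1.1]
finger_gap: 12.8
```

Emit:
{"op": "apply_moves", "data": {
  "targets": "0 0 0 0 0.47 0.08 0.6; 0 0 0 0 0.93 0.17 0.6; 0 0 0 0.01 1.4 0.25 0.6; 0 0 0 0.01 1.73 0.31 0.6; 0 0 0 0.01 2.06 0.37 0.6"
}}

```text
time: 13.1
tool_pos: [548.0, -197.6, 66.5]
tcp_rot: [170.0, -0.0, 85.2]
ft_force: [-1.0, -0.5, 2.0]
finger_gap: 12.8
```

Emit:
{"op": "apply_moves", "data": {
  "targets": "0 0 0 0 0.33 0.05 0.6; 0 0 0 0 0.66 0.11 0.6; 0 0 0 0 0.98 0.17 0.6; 0 0 0 0 1.31 0.23 0.6; 0 0 0 0 1.56 0.27 0.6"
}}

```text
time: 13.6
tool_pos: [563.8, -199.0, 66.5]
tcp_rot: [170.0, -0.0, 85.2]
ft_force: [-2.3, 0.2, 1.8]
finger_gap: 12.8
```

Emit:
{"op": "apply_moves", "data": {
  "targets": "0 0 0 0 0.24 0.04 0.6; 0 0 0 0 0.49 0.09 0.6; 0 0 0 0 0.74 0.13 0.6; 0 0 0 0 0.98 0.17 0.6; 0 0 0 0 1.23 0.22 0.6"
}}

```text
time: 14.1
tool_pos: [576.2, -200.0, 66.6]
tcp_rot: [170.0, -0.0, 85.2]
ft_force: [-4.0, 0.2, 3.2]
finger_gap: 12.7
```

```bash
python3 - <<'E'
from plan import *
st()
s=cmd([576.1666,-199.853,66.6606],[170.0043,-0.01375,85.1907])
print(np.dot(foot()[0]-T0,U),np.dot(foot()[0]-T0,V))
w=[(*tcp(T0+x*U+[0,0,h],Y,0),6,n) for x,h,n in((25,.2,5),(33,.2,5))]
plan(w,s)
E
```

```text
t 14.1 F [-4.   0.2  3.2] gap 12.7 tcp [ 576.2 -200.    66.6] [170.02  -0.    85.19]
foot [ 604.2 -202.3    4.1] [-4.8 -0. ]
15.009392858938707 -0.0824887085209465
0 0 0 0 0.2 0.03 0.6; 0 0 0 0 0.39 0.07 0.6; 0 0 0 0 0.59 0.1 0.6; 0 0 0 0 0.79 0.14 0.6; 0 0 0 0 0.98 0.17 0.6
0 0 0 0 0.16 0.03 0.6; 0 0 0 0 0.32 0.06 0.6; 0 0 0 0 0.48 0.08 0.6; 0 0 0 0 0.63 0.11 0.6; 0 0 0 0 0.79 0.14 0.6
end [ 594.07274215 -201.3595524    66.67992012] [ 1.700043e+02 -1.375000e-02  8.519070e+01]
```

Emit:
{"op": "apply_moves", "data": {
  "targets": "0 0 0 0 0.2 0.03 0.6; 0 0 0 0 0.39 0.07 0.6; 0 0 0 0 0.59 0.1 0.6; 0 0 0 0 0.79 0.14 0.6; 0 0 0 0 0.98 0.17 0.6"
}}

```text
time: 14.6
tool_pos: [585.4, -200.9, 66.6]
tcp_rot: [170.1, 0.0, 85.2]
ft_force: [-14.0, 1.8, 16.4]
finger_gap: 12.7
```

```bash
python3 - <<'E'
from plan import *
from ov import *
st()
for c in('side','top'): save(snapshot(c),c+'3.png')
a=cv2.imread('pics/side3.png')[220:345,260:385];b=cv2.imread('pics/top3.png')[200:300,340:440]
cv2.imwrite('pics/g.png',np.hstack([cv2.resize(x,(400,400),interpolation=cv2.INTER_CUBIC) for x in(a,b)]))
E
```

```text
t 14.6 F [-14.    1.8  16.4] gap 12.7 tcp [ 585.4 -200.9   66.6] [170.1    0.    85.19]
foot [ 613.4 -203.2    4.1] [-4.8 -0.1]
```

View pics/g.png

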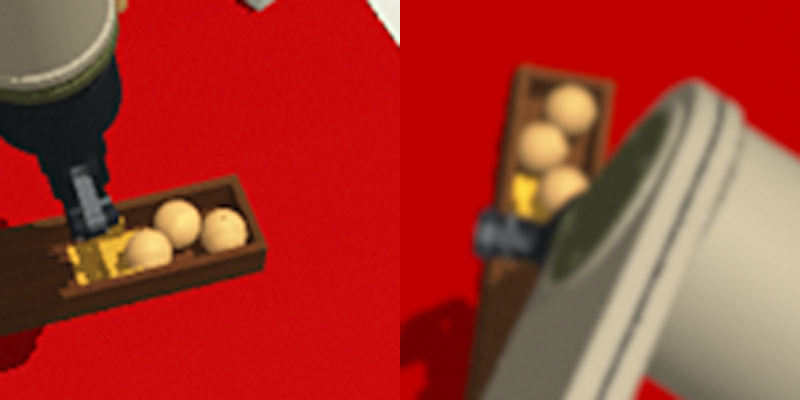

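```bash
python3 - <<'E'
from plan import *
# current command = tcp at x=25
s=tcp(T0+25*U+[0,0,.2],Y,0)
w=[(*tcp(T0+x*U+v*V+[0,0,h],Y,0),6,n) for x,v,h,n in((19,0,.4,3),(19,-2,.4,2),(25,-2,.3,5))]
plan(w,s)
E
```

```text
0 0 0 0 -0.2 -0.04 0.6; 0 0 0 0 -0.39 -0.08 0.6; 0 0 0 0 -0.59 -0.12 0.6; 0 0 0 -0.1 -0.59 -0.12 0.6; 0 0 0 -0.2 -0.59 -0.12 0.6
0 0 0 0 0.12 0.02 0.6; 0 0 0 0 0.24 0.04 0.6; 0 0 0 0 0.36 0.06 0.6; 0 0 0 0 0.47 0.09 0.6; 0 0 0 0 0.59 0.11 0.6
end [ 585.92588102 -202.72370628   66.78713347] [1.70000000e+02 1.27222187e-14 8.52000000e+01]
```

Emit:
{"op": "apply_moves", "data": {
  "targets": "0 0 0 0 -0.2 -0.04 0.6; 0 0 0 0 -0.39 -0.08 0.6; 0 0 0 0 -0.59 -0.12 0.6; 0 0 0 -0.1 -0.59 -0.12 0.6; 0 0 0 -0.2 -0.59 -0.12 0.6"
}}

```text
time: 15.2
tool_pos: [579.6, -202.0, 66.6]
tcp_rot: [170.0, -0.0, 85.2]
ft_force: [-0.6, 5.1, 3.7]
finger_gap: 12.8
```

Emit:
{"op": "apply_moves", "data": {
  "targets": "0 0 0 0 0.12 0.02 0.6; 0 0 0 0 0.24 0.04 0.6; 0 0 0 0 0.36 0.06 0.6; 0 0 0 0 0.47 0.09 0.6; 0 0 0 0 0.59 0.11 0.6"
}}

```text
time: 15.7
tool_pos: [585.2, -202.4, 66.7]
tcp_rot: [170.1, -0.0, 85.2]
ft_force: [-1.1, 1.8, -0.1]
finger_gap: 12.7
```

Emit:
{"op": "apply_moves", "data": {
  "targets": "0 0 0 0 0.1 0.02 0.6; 0 0 0 0 0.2 0.03 0.6; 0 0 0 0 0.3 0.05 0.6; 0 0 0 0 0.3 0.05 0.6; 0 0 0 0 0.3 0.05 0.6"
}}

```text
time: 16.2
tool_pos: [587.5, -202.6, 66.8]
tcp_rot: [170.2, -0.1, 85.2]
ft_force: [-11.4, 5.2, 12.6]
finger_gap: 13.0
```

Emit:
{"op": "apply_moves", "data": {
  "targets": "0 0 0 0 0.1 0.02 0.6; 0 0 0 0 0.2 0.03 0.6; 0 0 0 0 0.3 0.05 0.6; 0 0 0 0 0.3 0.05 0.6; 0 0 0 0 0.3 0.05 0.6"
}}

```text
time: 16.7
tool_pos: [588.9, -202.6, 67.0]
tcp_rot: [170.4, -0.1, 85.2]
ft_force: [-24.1, 6.7, 24.2]
finger_gap: 13.0
```

```bash
python3 - <<'E'
from plan import *
from ov import *
st()
print(np.dot(foot()[0]-T0,U),np.dot(foot()[0]-T0,V))
for c in('side','top'): save(snapshot(c),c+'4.png')
def balls(c,f):
    g=cv2.imread(f)[:,:,::-1].astype(float); 
    for q in ['ball0_center']:
        for d in place_of(c,q): 
            w=onz(c,d['at'],20)-T0; print(c,np.round(d['at']),round(d['confidence'],2),'trough xy',np.round([w@U,w@V],1))
balls('top','pics/top4.png');balls('side','pics/side4.png')
a=cv2.imread('pics/side4.png')[250:320,285:355];b=cv2.imread('pics/top4.png')[205:275,355:425]
cv2.imwrite('pics/g2.png',np.hstack([cv2.resize(x,(400,400),interpolation=cv2.INTER_CUBIC) for x in(a,b)]))
E
```

```text
t 16.7 F [-24.1   6.7  24.2] gap 13.0 tcp [ 588.9 -202.6   67. ] [ 1.704e+02 -8.000e-02  8.520e+01]
foot [ 616.6 -204.9    4.3] [-4.8 -0.4]
27.4840054975284 -1.582495120601614
top [231. 285.] 0.73 trough xy [ 35.2 226.3]
top [244. 380.] 0.58 trough xy [43.  -4.6]
```

View pics/g2.png

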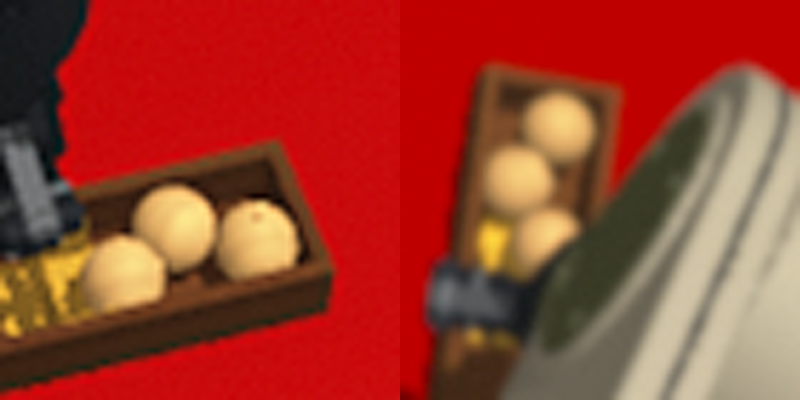

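```bash
cat > balls.py <<'E'
from plan import *
def balls(c,f,z=19,show=True):
    I=cv2.imread(f); g=cv2.cvtColor(I,cv2.COLOR_BGR2GRAY)
    p=np.array([proj(c,T0+x*U+y*V+[0,0,z]) for x,y in((-100,-23),(-100,23),(100,23),(100,-23))])
    r0,c0=p.min(0).astype(int);r1,c1=p.max(0).astype(int)
    B=cv2.resize(g[r0:r1,c0:c1],None,fx=6,fy=6,interpolation=cv2.INTER_CUBIC)
    d=np.linalg.norm(proj(c,T0+[0,0,z])-proj(c,T0+V*15+[0,0,z]))*6
    H=cv2.HoughCircles(cv2.GaussianBlur(B,(0,0),3),cv2.HOUGH_GRADIENT,1,d*1.2,param1=60,param2=12,minRadius=int(d*.8),maxRadius=int(d*1.25))
    for x,y,r in (H[0] if H is not None else []):
        w=onz(c,(r0+(y+.5)/6-.5,c0+(x+.5)/6-.5),z)-T0; print(c,np.round([w@U,w@V],1),'r',round(r/d,2))
E
python3 - <<'E'
from balls import *
for k in(0,3,4):
    print(k)
    for c in('side','top'): balls(c,f'pics/{c}{k}.png')
E
```

```text
0
side [31.5  1.1] r 1.11
side [81.1 -5.1] r 1.11
side [-6.1 -5.6] r 1.16
top [32.8  0.8] r 0.97
top [-4.3 -5. ] r 0.95
top [83.1 -5. ] r 0.94
3
side [85.  -5.4] r 1.11
side [59.8  8.8] r 1.07
side [37.2 -5.4] r 0.88
side [2.1 7.4] r 0.83
top [86.2 -5.4] r 0.97
4
side [59.3  8.5] r 1.11
side [84.6 -5.3] r 1.12
side [37.3 -3.8] r 0.94
side [22.1  2.6] r 0.96
top [85.5 -4.3] r 1.06
top [32.2  6. ] r 0.91
top [62.   9.6] r 0.89
```

```bash
python3 - <<'E'
from plan import *
s=tcp(T0+31*U-2*V+[0,0,.3],Y,0)
rear=lambda x,v,h,p,n:(*tcp(T0+(x-34)*U+v*V+[0,0,h],Y,p,REAR),6,n)
plan([rear(28.5,-1.5,.8,0,2),rear(28.5,-1.2,.8,6,4),rear(28.5,-1,1,14,4)],s)
E
```

```text
0 0 0 0.02 -0.12 -0.05 0.6; 0 0 0 0.05 -0.24 -0.09 0.6; -0.026 0 0 0.06 -0.4 -0.13 0.6; -0.052 0 0 0.07 -0.56 -0.16 0.6; -0.079 0 0 0.07 -0.72 -0.2 0.6
-0.026 0 0 0.01 -0.16 -0.05 0.6; -0.061 0 0 0.02 -0.37 -0.09 0.6; -0.096 0 0 0.02 -0.59 -0.13 0.6; -0.13 0 0 0.02 -0.8 -0.17 0.6; -0.165 0 0 0.03 -1.01 -0.21 0.6
end [ 574.32627069 -200.7461403    67.0075316 ] [156.0198298   0.         85.2      ]
```

Emit:
{"op": "apply_moves", "data": {
  "targets": "0 0 0 0.02 -0.12 -0.05 0.6; 0 0 0 0.05 -0.24 -0.09 0.6; -0.026 0 0 0.06 -0.4 -0.13 0.6; -0.052 0 0 0.07 -0.56 -0.16 0.6; -0.079 0 0 0.07 -0.72 -0.2 0.6"
}}

```text
time: 17.4
tool_pos: [584.2, -202.1, 67.0]
tcp_rot: [165.5, 0.0, 85.2]
ft_force: [0.3, 0.2, -1.3]
finger_gap: 12.8
```

Emit:
{"op": "apply_moves", "data": {
  "targets": "-0.026 0 0 0.01 -0.16 -0.05 0.6; -0.061 0 0 0.02 -0.37 -0.09 0.6; -0.096 0 0 0.02 -0.59 -0.13 0.6; -0.13 0 0 0.02 -0.8 -0.17 0.6; -0.165 0 0 0.03 -1.01 -0.21 0.6"
}}

```text
time: 17.9
tool_pos: [573.8, -200.9, 66.5]
tcp_rot: [156.0, 0.0, 85.2]
ft_force: [0.1, 0.3, -0.3]
finger_gap: 12.6
```

Emit:
{"op": "apply_moves", "data": {
  "targets": "0 0 0 0 0 0 0.6; 0 0 0 0 0 0 0.6; 0 0 0 0 0 0 0.6; 0 0 0 0 0 0 0.6; 0 0 0 0 0 0 0.6"
}}

```text
time: 18.4
tool_pos: [574.1, -200.7, 66.6]
tcp_rot: [156.1, -0.0, 85.2]
ft_force: [-1.6, -0.6, -0.5]
finger_gap: 12.7
```

```bash
python3 - <<'E'
from balls import *
st()
for c in('side','top'): save(snapshot(c),c+'5.png'); balls(c,f'pics/{c}5.png')
a=cv2.imread('pics/side5.png')[250:320,285:355];b=cv2.imread('pics/top5.png')[205:275,355:425]
cv2.imwrite('pics/h.png',np.hstack([cv2.resize(x,(400,400),interpolation=cv2.INTER_CUBIC) for x in(a,b)]))
E
```

```text
t 18.4 F [-1.6 -0.6 -0.5] gap 12.7 tcp [ 574.1 -200.7   66.6] [ 1.561e+02 -1.000e-02  8.521e+01]
foot [ 616.3 -204.2   12.7] [-4.8 13.9]
side [59.8  7.9] r 1.09
side [86.3 -5.8] r 0.98
side [15.6 41.1] r 1.13
side [24.6  5.9] r 0.9
side [-10.8  42.6] r 0.89
top [87.  -7.8] r 0.9
top [63.2  7.3] r 0.9
top [35.4  4.8] r 0.99
```

View pics/h.png

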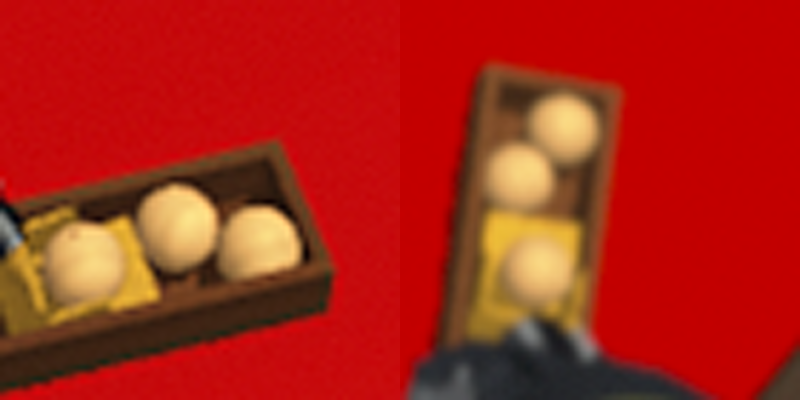

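```bash
cat >> plan.py <<'E'
BC=np.array([572.5,-.7,0]);BY=14.8
bu=R.from_euler('z',BY,degrees=True).apply([1,0,0]);bn=R.from_euler('z',BY-90,degrees=True).apply([1,0,0])
WN,WF=BC-80*bu,BC+80*bu
def dump(w,z,p,n,yaw=None): return (*tcp(w-3*bn+[0,0,z],BY-90 if yaw is None else yaw,p,LIP),6,n)
E
python3 - <<'E'
from plan import *
s=cmd([574.3263,-200.7461,67.0075],[156.02,0,85.2])
P,Q=s
print(WN,WF)
mid=(*tcp((560,-110,125),-45,14,LIP),6,12)
plan([(P+[0,0,6],Q,6,3),(P+[0,0,50],Q,6,6),(P+[0,0,100],Q,6,6),mid,dump(WN,100,14,12),dump(WN,70,14,4),dump(WN,58,14,4),(*dump(WN,58,14,1)[:3],3)],s)
E
```

```text
[495.15412891 -21.13566063   0.        ] [649.84587109  19.73566063   0.        ]
0 0 0 0 0.08 -0.18 0.6; 0 0 0 0 0.16 -0.37 0.6; 0 0 0 0 0.24 -0.55 0.6; 0 0 0 0 0.54 -1.22 0.6; 0 0 0 0 0.84 -1.89 0.6
0 0 0 0 0.3 -0.67 0.6; 0 0 0 0 0.6 -1.34 0.6; 0 0 0 0 0.89 -2.01 0.6; 0 0 0 0 1.19 -2.68 0.6; 0 0 0 0 1.53 -3.44 0.6
0 0 0 0 0.34 -0.76 0.6; 0 0 0 0 0.68 -1.52 0.6; 0 0 0 0 1.02 -2.28 0.6; 0 0 0 0 1.36 -3.05 0.6; 0 0 0 0 1.69 -3.81 0.6
0 -0.024 0.053 1.07 -0.5 -0.27 0.6; 0 -0.048 0.107 2.15 -1.01 -0.55 0.6; 0 -0.071 0.16 3.22 -1.51 -0.82 0.6; 0 -0.095 0.214 4.3 -2.02 -1.09 0.6; 0 -0.119 0.267 5.37 -2.53 -1.37 0.6
0 -0.024 0.054 0.87 -0.76 -0.39 0.6; 0 -0.047 0.107 1.73 -1.53 -0.78 0.6; 0 -0.071 0.16 2.59 -2.29 -1.17 0.6; 0 -0.095 0.214 3.46 -3.06 -1.56 0.6; 0 -0.119 0.267 4.32 -3.83 -1.95 0.6
0 -0.023 0.054 0.58 -0.96 -0.48 0.6; 0 -0.047 0.107 1.16 -1.92 -0.96 0.6; 0 -0.065 0.147 1.67 -2.74 -1.09 0.6; 0 -0.083 0.187 2.18 -3.56 -1.23 0.6; 0 -0.101 0.227 2.69 -4.38 -1.37 0.6
0 -0.018 0.041 0.29 -0.91 -0.17 0.6; 0 -0.035 0.081 0.59 -1.82 -0.35 0.6; 0 -0.053 0.121 0.89 -2.73 -0.53 0.6; 0 -0.071 0.161 1.18 -3.64 -0.71 0.6; 0 -0.089 0.201 1.48 -4.55 -0.88 0.6
0 -0.018 0.04 0.09 -0.95 -0.2 0.6; 0 -0.036 0.08 0.18 -1.9 -0.39 0.6; 0 -0.054 0.12 0.27 -2.85 -0.59 0.6; 0 -0.072 0.161 0.36 -3.8 -0.78 0.6; 0 -0.072 0.161 0.36 -4.1 -0.1 0.6
0 0 0 0 -0.31 0.69 0.6; 0 0 0 0 -0.62 1.37 0.6; 0 0 0 0 -0.92 2.06 0.6; 0 0 0 0 -1.04 2.33 0.6; 0 0 0 0 -1.16 2.61 0.6
0 0 0 0.01 -0.13 0.27 0.6; 0 0 0 0.01 -0.25 0.54 0.6; 0 0 0 0.01 -0.25 0.54 0.6; 0 0 0 0.01 -0.25 0.54 0.6; 0 0 0 0.01 -0.25 0.54 0.6
end [478.71692714  41.26805253 105.45656117] [1.56003906e+02 1.53546448e-02 1.47674532e+01]
```

Emit:
{"op": "apply_moves", "data": {
  "targets": "0 0 0 0 0.08 -0.18 0.6; 0 0 0 0 0.16 -0.37 0.6; 0 0 0 0 0.24 -0.55 0.6; 0 0 0 0 0.54 -1.22 0.6; 0 0 0 0 0.84 -1.89 0.6"
}}

```text
time: 19.0
tool_pos: [574.5, -200.9, 88.5]
tcp_rot: [156.0, 0.0, 85.2]
ft_force: [-0.0, -0.3, -0.7]
finger_gap: 12.6
```

Emit:
{"op": "apply_moves", "data": {
  "targets": "0 0 0 0 0.3 -0.67 0.6; 0 0 0 0 0.6 -1.34 0.6; 0 0 0 0 0.89 -2.01 0.6; 0 0 0 0 1.19 -2.68 0.6; 0 0 0 0 1.53 -3.44 0.6"
}}

```text
time: 19.5
tool_pos: [574.1, -200.7, 125.7]
tcp_rot: [156.1, -0.0, 85.2]
ft_force: [0.8, -0.3, -1.0]
finger_gap: 13.0
```

Emit:
{"op": "apply_moves", "data": {
  "targets": "0 0 0 0 0.34 -0.76 0.6; 0 0 0 0 0.68 -1.52 0.6; 0 0 0 0 1.02 -2.28 0.6; 0 0 0 0 1.36 -3.05 0.6; 0 0 0 0 1.69 -3.81 0.6"
}}

```text
time: 20.0
tool_pos: [574.1, -200.8, 167.6]
tcp_rot: [156.0, 0.0, 85.2]
ft_force: [0.2, -0.3, -0.9]
finger_gap: 12.6
```

Emit:
{"op": "apply_moves", "data": {
  "targets": "0 -0.024 0.053 1.07 -0.5 -0.27 0.6; 0 -0.048 0.107 2.15 -1.01 -0.55 0.6; 0 -0.071 0.16 3.22 -1.51 -0.82 0.6; 0 -0.095 0.214 4.3 -2.02 -1.09 0.6; 0 -0.119 0.267 5.37 -2.53 -1.37 0.6"
}}

```text
time: 20.5
tool_pos: [549.8, -144.5, 169.5]
tcp_rot: [156.0, 0.0, 68.3]
ft_force: [0.3, 0.6, -1.8]
finger_gap: 12.8
```

Emit:
{"op": "apply_moves", "data": {
  "targets": "0 -0.024 0.054 0.87 -0.76 -0.39 0.6; 0 -0.047 0.107 1.73 -1.53 -0.78 0.6; 0 -0.071 0.16 2.59 -2.29 -1.17 0.6; 0 -0.095 0.214 3.46 -3.06 -1.56 0.6; 0 -0.119 0.267 4.32 -3.83 -1.95 0.6"
}}

```text
time: 21.0
tool_pos: [525.8, -88.5, 171.9]
tcp_rot: [156.0, 0.0, 51.5]
ft_force: [0.7, 1.0, -0.6]
finger_gap: 12.9
```

Emit:
{"op": "apply_moves", "data": {
  "targets": "0 -0.023 0.054 0.58 -0.96 -0.48 0.6; 0 -0.047 0.107 1.16 -1.92 -0.96 0.6; 0 -0.065 0.147 1.67 -2.74 -1.09 0.6; 0 -0.083 0.187 2.18 -3.56 -1.23 0.6; 0 -0.101 0.227 2.69 -4.38 -1.37 0.6"
}}

```text
time: 21.5
tool_pos: [506.9, -39.1, 166.5]
tcp_rot: [156.0, 0.0, 37.3]
ft_force: [0.2, 0.1, -0.2]
finger_gap: 12.5
```

Emit:
{"op": "apply_moves", "data": {
  "targets": "0 -0.018 0.041 0.29 -0.91 -0.17 0.6; 0 -0.035 0.081 0.59 -1.82 -0.35 0.6; 0 -0.053 0.121 0.89 -2.73 -0.53 0.6; 0 -0.071 0.161 1.18 -3.64 -0.71 0.6; 0 -0.089 0.201 1.48 -4.55 -0.88 0.6"
}}

```text
time: 22.0
tool_pos: [491.2, 5.8, 156.0]
tcp_rot: [156.0, -0.0, 24.7]
ft_force: [1.5, -0.5, -0.7]
finger_gap: 13.3
```

Emit:
{"op": "apply_moves", "data": {
  "targets": "0 -0.018 0.04 0.09 -0.95 -0.2 0.6; 0 -0.036 0.08 0.18 -1.9 -0.39 0.6; 0 -0.054 0.12 0.27 -2.85 -0.59 0.6; 0 -0.072 0.161 0.36 -3.8 -0.78 0.6; 0 -0.072 0.161 0.36 -4.1 -0.1 0.6"
}}

```text
time: 22.5
tool_pos: [479.4, 42.3, 140.7]
tcp_rot: [156.0, -0.1, 14.8]
ft_force: [0.2, -0.2, -1.0]
finger_gap: 12.8
```

Emit:
{"op": "apply_moves", "data": {
  "targets": "0 0 0 0 -0.31 0.69 0.6; 0 0 0 0 -0.62 1.37 0.6; 0 0 0 0 -0.92 2.06 0.6; 0 0 0 0 -1.04 2.33 0.6; 0 0 0 0 -1.16 2.61 0.6"
}}

```text
time: 23.0
tool_pos: [478.4, 40.8, 110.9]
tcp_rot: [156.0, 0.1, 14.7]
ft_force: [0.2, -0.1, -1.5]
finger_gap: 12.6
```

Emit:
{"op": "apply_moves", "data": {
  "targets": "0 0 0 0.01 -0.13 0.27 0.6; 0 0 0 0.01 -0.25 0.54 0.6; 0 0 0 0.01 -0.25 0.54 0.6; 0 0 0 0.01 -0.25 0.54 0.6; 0 0 0 0.01 -0.25 0.54 0.6"
}}

```text
time: 23.5
tool_pos: [478.8, 41.3, 105.6]
tcp_rot: [156.0, 0.0, 14.8]
ft_force: [-0.2, 0.6, -0.6]
finger_gap: 12.8
```

```bash
python3 - <<'E'
from plan import *
from ov import *
st()
for c in('side','top'): save(snapshot(c),c+'6.png')
f,y,p=foot(); r=Rs(y,p)
def parts(): return [r.apply(b)+f for b in SCOOP]
bx=[box(-110,-50,-31,31,40,40.1),box(50,110,-31,31,40,40.1)]
it=[(bx,(*BC[:2],BY),0,(0,255,0)),(parts(),(0,0,0),0,(255,0,255))]
a=ov('side','pics/side6.png',it,(190,290,180,280),(400,400),'');b=ov('top','pics/top6.png',it,(220,320,240,340),(400,400),'')
cv2.imwrite('pics/i.png',np.hstack([a,b]))
s=cmd([478.717,41.268,105.4566],[156.0039,.01535,14.7675])
w=[dump(WN,44,0,7),dump(WN,38,-12,7),dump(WN,34,-22,6),dump(WN,34,-22,5)]
plan(w,s)
E
```

```text
t 23.5 F [-0.2  0.6 -0.6] gap 12.8 tcp [478.8  41.3 105.6] [1.5601e+02 2.0000e-02 1.4760e+01]
foot [4.896e+02 2.000e-01 5.180e+01] [-75.2  14. ]
0.035 0 0 0 0.17 0.08 0.6; 0.07 0 0 0 0.34 0.17 0.6; 0.105 0 0 0 0.51 0.25 0.6; 0.14 0 0 0 0.68 0.34 0.6; 0.174 0 0 0 0.85 0.42 0.6
0.035 0 0 0 0.19 0.06 0.6; 0.07 0 0 0 0.37 0.11 0.6; 0.1 0 -0.001 0 0.57 0.12 0.6; 0.13 0 -0.001 0 0.77 0.13 0.6; 0.16 0 -0.001 0 0.97 0.14 0.6
0.03 0 0 0 0.2 -0.02 0.6; 0.06 0 0 0 0.4 -0.04 0.6; 0.09 0 0 0 0.59 -0.06 0.6; 0.12 0 0 0 0.79 -0.08 0.6; 0.149 0 0 0 1 -0.08 0.6
0.029 0 0 0 0.21 -0.03 0.6; 0.058 0 0 0 0.42 -0.06 0.6; 0.087 0 0 0 0.63 -0.09 0.6; 0.116 0 0 0 0.84 -0.12 0.6; 0.145 0 0 0 1.05 -0.15 0.6
0 0.001 0 0 0 0 0.6; 0 0.001 0 0 0 0 0.6; 0 0.001 0 0 0 0 0.6; 0 0.001 0 0 0 0 0.6; 0 0.001 0 0 0 0 0.6
end [488.85568413   2.89025832 108.53668536] [-1.68014329e+02 -3.13064594e-02  1.48120607e+01]
```

View pics/i.png

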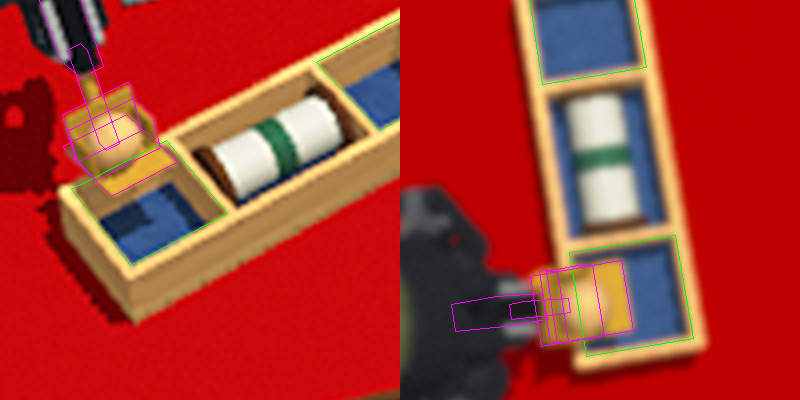

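Emit:
{"op": "apply_moves", "data": {
  "targets": "0.035 0 0 0 0.17 0.08 0.6; 0.07 0 0 0 0.34 0.17 0.6; 0.105 0 0 0 0.51 0.25 0.6; 0.14 0 0 0 0.68 0.34 0.6; 0.174 0 0 0 0.85 0.42 0.6"
}}

```text
time: 24.1
tool_pos: [481.2, 32.0, 105.3]
tcp_rot: [166.1, 0.0, 14.8]
ft_force: [0.5, 0.2, -1.1]
finger_gap: 13.0
```

Emit:
{"op": "apply_moves", "data": {
  "targets": "0.035 0 0 0 0.19 0.06 0.6; 0.07 0 0 0 0.37 0.11 0.6; 0.1 0 0 0 0.57 0.12 0.6; 0.13 0 0 0 0.77 0.13 0.6; 0.16 0 0 0 0.97 0.14 0.6"
}}

```text
time: 24.6
tool_pos: [483.7, 22.5, 106.3]
tcp_rot: [175.2, 0.0, 14.8]
ft_force: [0.8, -0.6, -0.6]
finger_gap: 12.6
```

Emit:
{"op": "apply_moves", "data": {
  "targets": "0.03 0 0 0 0.2 -0.02 0.6; 0.06 0 0 0 0.4 -0.04 0.6; 0.09 0 0 0 0.59 -0.06 0.6; 0.12 0 0 0 0.79 -0.08 0.6; 0.149 0 0 0 1 -0.08 0.6"
}}

```text
time: 25.1
tool_pos: [486.2, 12.9, 107.9]
tcp_rot: [-176.3, 0.0, 14.8]
ft_force: [-0.2, 0.2, -0.5]
finger_gap: 12.5
```

Emit:
{"op": "apply_moves", "data": {
  "targets": "0.029 0 0 0 0.21 -0.03 0.6; 0.058 0 0 0 0.42 -0.06 0.6; 0.087 0 0 0 0.63 -0.09 0.6; 0.116 0 0 0 0.84 -0.12 0.6; 0.145 0 0 0 1.05 -0.15 0.6"
}}

```text
time: 25.6
tool_pos: [488.8, 2.7, 108.5]
tcp_rot: [-167.9, 0.0, 14.8]
ft_force: [-0.4, -0.6, -1.1]
finger_gap: 13.1
```

Emit:
{"op": "apply_moves", "data": {
  "targets": "0 0 0 0 0 0 0.6; 0 0 0 0 0 0 0.6; 0 0 0 0 0 0 0.6; 0 0 0 0 0 0 0.6; 0 0 0 0 0 0 0.6"
}}

```text
time: 26.1
tool_pos: [488.7, 3.2, 108.6]
tcp_rot: [-168.0, 0.0, 14.8]
ft_force: [-0.5, 0.7, -0.2]
finger_gap: 12.5
```

```bash
cat >> balls.py <<'E'
def pale(c,f,w,z=21):
    I=cv2.imread(f)[:,:,::-1].astype(float)
    p=np.array([proj(c,w+a*bu+b*bn+[0,0,z]) for a,b in((-30,-31),(-30,31),(30,31),(30,-31))])[:,::-1]
    m=np.zeros(I.shape[:2],np.uint8);cv2.fillConvexPoly(m,p.astype(np.int32),1)
    # floor is blue: ball = bright pale, blob
    k=((I[...,0]>150)&(I[...,1]>110)&(I[...,2]>60)).astype(np.uint8)*m
    n,l,s,ce=cv2.connectedComponentsWithStats(k)
    for i in range(1,n):
        if s[i,4]>25: d=onz(c,ce[i][::-1],z)-w; print(c,'pale',s[i,4],'box xy',np.round([d@bu,-(d@bn)],1),'mean',I[l==i].mean(0).round())
E
python3 - <<'E'
from balls import *
st()
for c in('side','top'): save(snapshot(c),c+'7.png'); pale(c,f'pics/{c}7.png',WN);print('empty ref');pale(c,f'pics/{c}0.png',WN)
for c in('side','top'): 
    for d in place_of(c,'ball0_center'): w=onz(c,d['at'],20);print(c,np.round(w),round(d['confidence'],2))
a=cv2.imread('pics/side7.png')[200:300,180:280];b=cv2.imread('pics/top7.png')[240:320,270:350]
cv2.imwrite('pics/j.png',np.hstack([cv2.resize(x,(400,400),interpolation=cv2.INTER_CUBIC) for x in(a,b)]))
E
```

```text
t 26.1 F [-0.5  0.7 -0.2] gap 12.5 tcp [488.7   3.2 108.6] [-1.6801e+02  3.0000e-02  1.4790e+01]
foot [489.4   0.5  40.1] [-75.2 -22. ]
side pale 447 box xy [-3.  -0.1] mean [230. 193.  96.]
empty ref
side pale 299 box xy [-6.8  0.7] mean [200. 155.  94.]
top pale 231 box xy [ 0.7 -4.9] mean [196. 185. 157.]
top pale 114 box xy [-11.9 -20.7] mean [195. 184. 156.]
empty ref
top pale 70 box xy [-12.7  14.5] mean [200. 163. 133.]
side [ 679. -223.   20.] 0.53
side [498. -43.  20.] 0.48
top [499.  -3.  20.] 0.47
```

```bash
python3 - <<'E'
from plan import *
s=cmd([488.8557,2.8903,108.5367],[-168.0143,-.0313,14.812])
P,Q=s
plan([(P+[0,0,15],Q,6,4),(P+[0,0,60],Q,6,4),(*tcp((540,-100,110),-45,0),6,12),(*tcp(T0-30*U+[0,0,90],Y,0),6,12),(*tcp(T0-30*U+[0,0,60],Y,0),6,5),(*tcp(T0-30*U+[0,0,60],Y,0),6,3)],s)
E
```

```text
0 0 0 0 -0.08 -0.37 0.6; 0 0 0 0 -0.16 -0.73 0.6; 0 0 0 0 -0.23 -1.1 0.6; 0 0 0 0 -0.31 -1.47 0.6; 0 0 0 0 -0.55 -2.57 0.6
0 0 0 0 -0.23 -1.1 0.6; 0 0 0 0 -0.46 -2.2 0.6; 0 0 0 0 -0.7 -3.3 0.6; -0.031 -0.001 -0.044 0.08 0.02 -3.48 0.6; -0.062 -0.002 -0.088 0.15 0.73 -3.67 0.6
-0.032 0 -0.044 0.01 0.72 -0.14 0.6; -0.063 -0.001 -0.089 0.02 1.45 -0.28 0.6; -0.094 -0.002 -0.133 0.04 2.18 -0.42 0.6; -0.125 -0.003 -0.177 0.05 2.9 -0.56 0.6; -0.157 -0.004 -0.221 0.06 3.63 -0.7 0.6
-0.031 0 -0.044 -0.15 0.72 -0.03 0.6; -0.062 -0.001 -0.088 -0.3 1.44 -0.05 0.6; -0.093 -0.002 -0.133 -0.45 2.17 -0.08 0.6; -0.125 -0.003 -0.177 -0.6 2.89 -0.1 0.6; -0.156 -0.004 -0.221 -0.75 3.61 -0.13 0.6
0 0.011 -0.057 -0.62 0.72 0.26 0.6; 0 0.021 -0.115 -1.24 1.43 0.53 0.6; 0 0.031 -0.173 -1.86 2.15 0.79 0.6; 0 0.041 -0.23 -2.47 2.86 1.05 0.6; 0 0.051 -0.288 -3.09 3.58 1.31 0.6
0 0.01 -0.057 -0.81 0.51 0.23 0.6; 0 0.02 -0.115 -1.62 1.02 0.45 0.6; 0 0.031 -0.172 -2.43 1.53 0.68 0.6; 0 0.041 -0.23 -3.23 2.03 0.9 0.6; 0 0.051 -0.288 -4.04 2.54 1.13 0.6
0 0.01 -0.057 -0.93 0.26 0.18 0.6; 0 0.02 -0.115 -1.86 0.52 0.36 0.6; 0 0.02 -0.115 -1.86 0.41 0.95 0.6; 0 0.02 -0.115 -1.86 0.31 1.54 0.6; 0 0.02 -0.115 -1.86 0.2 2.13 0.6
0 0 0 0 -0.1 0.59 0.6; 0 0 0 0 -0.21 1.18 0.6; 0 0 0 0 -0.21 1.18 0.6; 0 0 0 0 -0.21 1.18 0.6; 0 0 0 0 -0.21 1.18 0.6
end [ 531.24833897 -196.12067814  126.52419941] [1.6999582e+02 1.7495690e-02 8.5208452e+01]
```

Emit:
{"op": "apply_moves", "data": {
  "targets": "0 0 0 0 -0.08 -0.37 0.6; 0 0 0 0 -0.16 -0.73 0.6; 0 0 0 0 -0.23 -1.1 0.6; 0 0 0 0 -0.31 -1.47 0.6; 0 0 0 0 -0.55 -2.57 0.6"
}}

```text
time: 26.8
tool_pos: [488.0, 3.0, 134.5]
tcp_rot: [-168.0, 0.1, 14.8]
ft_force: [-0.1, -0.4, -1.5]
finger_gap: 12.8
```

Emit:
{"op": "apply_moves", "data": {
  "targets": "0 0 0 0 -0.23 -1.1 0.6; 0 0 0 0 -0.46 -2.2 0.6; 0 0 0 0 -0.7 -3.3 0.6; -0.031 -0.001 -0.044 0.08 0.02 -3.48 0.6; -0.062 -0.002 -0.088 0.15 0.73 -3.67 0.6"
}}

```text
time: 27.3
tool_pos: [494.6, -11.5, 170.5]
tcp_rot: [-171.7, -0.8, 19.8]
ft_force: [0.0, -0.0, -0.6]
finger_gap: 12.4
```

Emit:
{"op": "apply_moves", "data": {
  "targets": "-0.032 0 -0.044 0.01 0.72 -0.14 0.6; -0.063 -0.001 -0.089 0.02 1.45 -0.28 0.6; -0.094 -0.002 -0.133 0.04 2.18 -0.42 0.6; -0.125 -0.003 -0.177 0.05 2.9 -0.56 0.6; -0.157 -0.004 -0.221 0.06 3.63 -0.7 0.6"
}}

```text
time: 27.8
tool_pos: [507.3, -45.9, 171.7]
tcp_rot: [179.1, -1.4, 32.5]
ft_force: [0.8, -0.2, -0.3]
finger_gap: 12.6
```

Emit:
{"op": "apply_moves", "data": {
  "targets": "-0.031 0 -0.044 -0.15 0.72 -0.03 0.6; -0.062 -0.001 -0.088 -0.3 1.44 -0.05 0.6; -0.093 -0.002 -0.133 -0.45 2.17 -0.08 0.6; -0.125 -0.003 -0.177 -0.6 2.89 -0.1 0.6; -0.156 -0.004 -0.221 -0.75 3.61 -0.13 0.6"
}}

```text
time: 28.3
tool_pos: [520.2, -80.3, 173.3]
tcp_rot: [169.9, 0.1, 45.0]
ft_force: [0.6, -0.5, -1.9]
finger_gap: 12.7
```

Emit:
{"op": "apply_moves", "data": {
  "targets": "0 0.011 -0.057 -0.62 0.72 0.26 0.6; 0 0.021 -0.115 -1.24 1.43 0.53 0.6; 0 0.031 -0.173 -1.86 2.15 0.79 0.6; 0 0.041 -0.23 -2.47 2.86 1.05 0.6; 0 0.051 -0.288 -3.09 3.58 1.31 0.6"
}}

```text
time: 28.8
tool_pos: [524.7, -128.9, 166.6]
tcp_rot: [170.0, 0.0, 61.8]
ft_force: [0.8, -0.3, -0.8]
finger_gap: 12.5
```

Emit:
{"op": "apply_moves", "data": {
  "targets": "0 0.01 -0.057 -0.81 0.51 0.23 0.6; 0 0.02 -0.115 -1.62 1.02 0.45 0.6; 0 0.031 -0.172 -2.43 1.53 0.68 0.6; 0 0.041 -0.23 -3.23 2.03 0.9 0.6; 0 0.051 -0.288 -4.04 2.54 1.13 0.6"
}}

```text
time: 29.3
tool_pos: [529.3, -177.3, 159.8]
tcp_rot: [170.0, 0.0, 78.6]
ft_force: [0.3, 0.1, -1.6]
finger_gap: 12.6
```

Emit:
{"op": "apply_moves", "data": {
  "targets": "0 0.01 -0.057 -0.93 0.26 0.18 0.6; 0 0.02 -0.115 -1.86 0.52 0.36 0.6; 0 0.02 -0.115 -1.86 0.41 0.95 0.6; 0 0.02 -0.115 -1.86 0.31 1.54 0.6; 0 0.02 -0.115 -1.86 0.2 2.13 0.6"
}}

```text
time: 29.8
tool_pos: [530.8, -195.6, 137.8]
tcp_rot: [170.1, 0.0, 85.1]
ft_force: [0.6, -0.2, -1.0]
finger_gap: 12.7
```

Emit:
{"op": "apply_moves", "data": {
  "targets": "0 0 0 0 -0.1 0.59 0.6; 0 0 0 0 -0.21 1.18 0.6; 0 0 0 0 -0.21 1.18 0.6; 0 0 0 0 -0.21 1.18 0.6; 0 0 0 0 -0.21 1.18 0.6"
}}

```text
time: 30.3
tool_pos: [531.2, -196.3, 126.8]
tcp_rot: [170.0, 0.0, 85.2]
ft_force: [0.8, 0.1, -1.0]
finger_gap: 12.9
```

```bash
python3 - <<'E'
from balls import *
from fit import *
st()
f,y,p=foot()
for c in('side','top'):
    save(snapshot(c),c+'8.png'); pale(c,f'pics/{c}8.png',WN); balls(c,f'pics/{c}8.png')
    for d in place_of(c,'ball0_center'): w=onz(c,d['at'],20);print(c,np.round(w),round(d['confidence'],2),'rel WN',np.round([(w-WN)@bu,-(w-WN)@bn]))
    im=cv2.imread(f'pics/{c}8.png')[:,:,::-1].astype(float);m=((im[...,0]-im[...,2]>90)&(im[...,1]>.55*im[...,0])).astype(np.uint8)
    w=np.zeros_like(m);q=proj(c,f+[0,0,15]);cv2.circle(w,(int(q[1]),int(q[0])),18,1,-1);m*=w
    print(c,'scoop believed',f,y,'seen',m.sum(),fit(SCOOP[:3],{c:m},(f[0],f[1],y),f[2]))
s=cmd([531.2483,-196.1207,126.5242],[169.9958,.0175,85.2085])
w=[(*tcp(T0-30*U+v*V+[0,0,h],Y,0),6,n) for v,h,n in((0,30,4),(0,6,5),(0,.5,4),(0,.2,2))]
w+=[(*tcp(T0+x*U+v*V+[0,0,.3],Y,0),6,n) for x,v,n in((10,0,9),(20,0,3),(22,1.5,3),(40,1.5,7),(46,1.5,3))]
plan(w,s)
E
```

```text
t 30.3 F [ 0.8  0.1 -1. ] gap 12.9 tcp [ 531.2 -196.3  126.8] [1.7004e+02 5.0000e-02 8.5150e+01]
foot [ 559.2 -198.7   64.3] [-4.8 -0. ]
side pale 341 box xy [-9.  -0.2] mean [213. 169. 101.]
side [58.1  8. ] r 1.09
side [85.3 -7.5] r 1.09
side [-47.3  18.1] r 0.9
side [-44.5  44.1] r 1.06
side [494. -35.  20.] 0.52 rel WN [ -5. -14.]
side scoop believed [ 559.23618729 -198.71408648   64.29679226] -4.847805374815419 seen 493 (array([ 560.06835867, -199.89278335,   -3.52669666]), np.float64(0.8023735810113519))
top pale 67 box xy [-12.6  14.4] mean [197. 159. 129.]
top pale 127 box xy [ -2.3 -16.9] mean [215. 170. 107.]
top [87.3 -7. ] r 0.9
top [-14.8 -14.9] r 1.2
top [60.7  7.3] r 0.89
top [498. -37.  20.] 0.56 rel WN [ -2. -16.]
top scoop believed [ 559.23618729 -198.71408648   64.29679226] -4.847805374815419 seen 272 (array([ 574.89894771, -196.07730343,   -1.22708939]), np.float64(0.6077525888609012))
0 0 0 0 -0.13 0.74 0.6; 0 0 0 0 -0.26 1.48 0.6; 0 0 0 0 -0.39 2.22 0.6; 0 0 0 0 -0.52 2.96 0.6; 0 0 0 0 -0.6 3.43 0.6
0 0 0 0 -0.08 0.47 0.6; 0 0 0 0 -0.17 0.95 0.6; 0 0 0 0 -0.25 1.42 0.6; 0 0 0 0 -0.33 1.89 0.6; 0 0 0 0 -0.36 2.03 0.6
0 0 0 0 -0.02 0.13 0.6; 0 0 0 0 -0.04 0.27 0.6; 0 0 0 0 -0.07 0.4 0.6; 0 0 0 0 -0.07 0.42 0.6; 0 0 0 0 -0.07 0.43 0.6
0 0 0 0 0.43 0.08 0.6; 0 0 0 0 0.87 0.16 0.6; 0 0 0 0 1.31 0.23 0.6; 0 0 0 0 1.75 0.31 0.6; 0 0 0 0 2.19 0.38 0.6
0 0 0 0 0.43 0.08 0.6; 0 0 0 0 0.87 0.16 0.6; 0 0 0 0 1.31 0.23 0.6; 0 0 0 0 1.75 0.31 0.6; 0 0 0 0 2.08 0.37 0.6
0 0 0 0 0.32 0.05 0.6; 0 0 0 0 0.65 0.11 0.6; 0 0 0 0.05 0.72 0.12 0.6; 0 0 0 0.1 0.78 0.14 0.6; 0 0 0 0.15 0.85 0.15 0.6
0 0 0 0 0.25 0.04 0.6; 0 0 0 0 0.51 0.09 0.6; 0 0 0 0 0.76 0.13 0.6; 0 0 0 0 1.01 0.18 0.6; 0 0 0 0 1.26 0.22 0.6
0 0 0 0 0.26 0.05 0.6; 0 0 0 0 0.51 0.09 0.6; 0 0 0 0 0.71 0.12 0.6; 0 0 0 0 0.91 0.16 0.6; 0 0 0 0 1.1 0.19 0.6
end [ 607.13352227 -200.99466105   66.8234668 ] [1.699958e+02 1.750000e-02 8.520850e+01]
```

Emit:
{"op": "apply_moves", "data": {
  "targets": "0 0 0 0 -0.13 0.74 0.6; 0 0 0 0 -0.26 1.48 0.6; 0 0 0 0 -0.39 2.22 0.6; 0 0 0 0 -0.52 2.96 0.6; 0 0 0 0 -0.6 3.43 0.6"
}}

```text
time: 31.0
tool_pos: [530.3, -195.9, 90.1]
tcp_rot: [170.2, -0.0, 85.2]
ft_force: [0.6, 0.5, -1.1]
finger_gap: 12.9
```

Emit:
{"op": "apply_moves", "data": {
  "targets": "0 0 0 0 -0.08 0.47 0.6; 0 0 0 0 -0.17 0.95 0.6; 0 0 0 0 -0.25 1.42 0.6; 0 0 0 0 -0.33 1.89 0.6; 0 0 0 0 -0.36 2.03 0.6"
}}

```text
time: 31.5
tool_pos: [530.6, -196.1, 70.3]
tcp_rot: [170.1, 0.0, 85.2]
ft_force: [0.4, 0.7, -0.5]
finger_gap: 12.9
```

Emit:
{"op": "apply_moves", "data": {
  "targets": "0 0 0 0 -0.02 0.13 0.6; 0 0 0 0 -0.04 0.27 0.6; 0 0 0 0 -0.07 0.4 0.6; 0 0 0 0 -0.07 0.42 0.6; 0 0 0 0 -0.07 0.43 0.6"
}}

```text
time: 32.0
tool_pos: [531.0, -196.3, 66.7]
tcp_rot: [170.1, 0.0, 85.2]
ft_force: [-0.3, 0.6, 0.2]
finger_gap: 12.9
```

Emit:
{"op": "apply_moves", "data": {
  "targets": "0 0 0 0 0.43 0.08 0.6; 0 0 0 0 0.87 0.16 0.6; 0 0 0 0 1.31 0.23 0.6; 0 0 0 0 1.75 0.31 0.6; 0 0 0 0 2.19 0.38 0.6"
}}

```text
time: 32.5
tool_pos: [553.5, -198.1, 66.6]
tcp_rot: [170.1, 0.0, 85.2]
ft_force: [-0.7, 0.4, -0.5]
finger_gap: 12.9
```

Emit:
{"op": "apply_moves", "data": {
  "targets": "0 0 0 0 0.43 0.08 0.6; 0 0 0 0 0.87 0.16 0.6; 0 0 0 0 1.31 0.23 0.6; 0 0 0 0 1.75 0.31 0.6; 0 0 0 0 2.08 0.37 0.6"
}}

```text
time: 33.0
tool_pos: [574.6, -199.9, 66.6]
tcp_rot: [170.1, 0.0, 85.2]
ft_force: [0.7, 0.8, -0.9]
finger_gap: 12.6
```

Emit:
{"op": "apply_moves", "data": {
  "targets": "0 0 0 0 0.32 0.05 0.6; 0 0 0 0 0.65 0.11 0.6; 0 0 0 0.05 0.72 0.12 0.6; 0 0 0 0.1 0.78 0.14 0.6; 0 0 0 0.15 0.85 0.15 0.6"
}}

```text
time: 33.5
tool_pos: [582.8, -199.1, 66.6]
tcp_rot: [170.1, 0.0, 85.2]
ft_force: [0.4, 0.5, -1.5]
finger_gap: 12.7
```

Emit:
{"op": "apply_moves", "data": {
  "targets": "0 0 0 0 0.25 0.04 0.6; 0 0 0 0 0.51 0.09 0.6; 0 0 0 0 0.76 0.13 0.6; 0 0 0 0 1.01 0.18 0.6; 0 0 0 0 1.26 0.22 0.6"
}}

```text
time: 34.0
tool_pos: [595.8, -200.2, 66.5]
tcp_rot: [170.1, 0.0, 85.2]
ft_force: [-0.7, 0.3, 0.0]
finger_gap: 12.7
```

Emit:
{"op": "apply_moves", "data": {
  "targets": "0 0 0 0 0.26 0.05 0.6; 0 0 0 0 0.51 0.09 0.6; 0 0 0 0 0.71 0.12 0.6; 0 0 0 0 0.91 0.16 0.6; 0 0 0 0 1.1 0.19 0.6"
}}

```text
time: 34.5
tool_pos: [606.9, -201.2, 66.6]
tcp_rot: [170.1, 0.0, 85.1]
ft_force: [-0.3, 1.1, -1.1]
finger_gap: 12.8
```

```bash
python3 - <<'E'
from balls import *
st(); print((foot()[0]-T0)@U,(foot()[0]-T0)@V)
for c in('side','top'): save(snapshot(c),c+'9.png'); balls(c,f'pics/{c}9.png')
E
```

```text
t 34.5 F [-0.3  1.1 -1.1] gap 12.8 tcp [ 606.9 -201.2   66.6] [1.7007e+02 3.0000e-02 8.5150e+01]
foot [ 634.9 -203.6    4. ] [-4.9 -0.1]
45.67474392042361 1.2335115475922174
side [60.3  9.5] r 1.08
side [86.  -6.5] r 1.04
top [85.6 -7.2] r 0.97
```

```bash
python3 - <<'E'
from plan import *
s=cmd([607.1335,-200.9947,66.8235],[169.9958,.0175,85.2085])
w=[(*tcp(T0+x*U+v*V+[0,0,.4],Y,0),6,n) for x,v,n in((50.5,1.5,5),(54,1.5,5))]
plan(w,s)
E
```

```text
0 0 0 0 0.09 0.01 0.6; 0 0 0 0 0.18 0.03 0.6; 0 0 0 0 0.27 0.04 0.6; 0 0 0 0 0.36 0.06 0.6; 0 0 0 0 0.45 0.07 0.6
0 0 0 0 0.07 0.01 0.6; 0 0 0 0 0.13 0.03 0.6; 0 0 0 0 0.2 0.04 0.6; 0 0 0 0 0.27 0.05 0.6; 0 0 0 0 0.34 0.06 0.6
end [ 615.11124161 -201.66338958   66.91565737] [1.699958e+02 1.750000e-02 8.520850e+01]
```

Emit:
{"op": "apply_moves", "data": {
  "targets": "0 0 0 0 0.09 0.01 0.6; 0 0 0 0 0.18 0.03 0.6; 0 0 0 0 0.27 0.04 0.6; 0 0 0 0 0.36 0.06 0.6; 0 0 0 0 0.45 0.07 0.6"
}}

```text
time: 35.1
tool_pos: [610.5, -201.2, 66.7]
tcp_rot: [170.2, 0.0, 85.2]
ft_force: [-9.3, 2.9, 7.8]
finger_gap: 12.5
```

```bash
python3 - <<'E'
from balls import *
st(); print((foot()[0]-T0)@U,(foot()[0]-T0)@V)
for c in('side','top'): save(snapshot(c),c+'10.png'); balls(c,f'pics/{c}10.png')
print('jam')
s=tcp(T0+50.5*U+1.5*V+[0,0,.4],Y,0)
rear=lambda x,v,h,p,n:(*tcp(T0+(x-34)*U+v*V+[0,0,h],Y,p,REAR),6,n)
plan([rear(50.5,1.5,.8,0,2),rear(50.5,1.2,.8,6,4),rear(50,1,1,14,4)],s)
E
```

```text
t 35.1 F [-9.3  2.9  7.8] gap 12.5 tcp [ 610.5 -201.2   66.7] [170.18   0.    85.17]
foot [ 638.4 -203.6    4.1] [-4.8 -0.2]
49.1614717011416 1.5419434891876007
side [62.  10.2] r 1.03
side [85.7 -7.3] r 1.06
side [27.4  7.2] r 0.9
top [86.5 -7.5] r 0.94
top [64.1  7.4] r 0.87
jam
0 0 0 0 0 -0.02 0.6; 0 0 0 0 0.01 -0.04 0.6; -0.026 0 0 -0.01 -0.15 -0.07 0.6; -0.052 0 0 -0.01 -0.31 -0.11 0.6; -0.079 0 0 -0.02 -0.47 -0.14 0.6
-0.026 0 0 -0.01 -0.16 -0.05 0.6; -0.061 0 0 -0.02 -0.39 -0.1 0.6; -0.096 0 0 -0.02 -0.61 -0.14 0.6; -0.13 0 0 -0.02 -0.84 -0.19 0.6; -0.165 0 0 -0.03 -1.07 -0.23 0.6
end [ 595.85367383 -200.54680788   66.99387856] [156.0198298   0.         85.2      ]
```

Emit:
{"op": "apply_moves", "data": {
  "targets": "0 0 0 0 0 -0.02 0.6; 0 0 0 0 0.01 -0.04 0.6; -0.026 0 0 -0.01 -0.15 -0.07 0.6; -0.052 0 0 -0.01 -0.31 -0.11 0.6; -0.079 0 0 -0.02 -0.47 -0.14 0.6"
}}

```text
time: 35.7
tool_pos: [606.2, -201.0, 66.9]
tcp_rot: [165.5, 0.0, 85.2]
ft_force: [-1.8, -0.0, -1.5]
finger_gap: 12.9
```

Emit:
{"op": "apply_moves", "data": {
  "targets": "-0.026 0 0 -0.01 -0.16 -0.05 0.6; -0.061 0 0 -0.02 -0.39 -0.1 0.6; -0.096 0 0 -0.02 -0.61 -0.14 0.6; -0.13 0 0 -0.02 -0.84 -0.19 0.6; -0.165 0 0 -0.03 -1.07 -0.23 0.6"
}}

```text
time: 36.2
tool_pos: [595.6, -200.9, 67.1]
tcp_rot: [156.0, 0.1, 85.1]
ft_force: [-0.3, -0.2, -0.6]
finger_gap: 12.7
```

Emit:
{"op": "apply_moves", "data": {
  "targets": "0 0 0 0 0 0 0.6; 0 0 0 0 0 0 0.6; 0 0 0 0 0 0 0.6; 0 0 0 0 0 0 0.6; 0 0 0 0 0 0 0.6"
}}

```text
time: 36.7
tool_pos: [595.8, -200.7, 66.9]
tcp_rot: [156.1, 0.0, 85.2]
ft_force: [-0.5, 0.3, -1.1]
finger_gap: 12.6
```

```bash
python3 - <<'E'
from balls import *
st()
for c in('side','top'): save(snapshot(c),c+'11.png'); balls(c,f'pics/{c}11.png',19); balls(c,f'pics/{c}11.png',30)
r=Rs(Y,14); f=foot()[0]; pk=f+r.apply([-3,0,16.6])-T0; print('pocket',pk@U,pk@V,pk[2])
a=cv2.imread('pics/side11.png')[240:310,295:365];b=cv2.imread('pics/top11.png')[205:275,355:425]
cv2.imwrite('pics/k.png',np.hstack([cv2.resize(x,(400,400),interpolation=cv2.INTER_CUBIC) for x in(a,b)]))
E
```

```text
t 36.7 F [-0.5  0.3 -1.1] gap 12.6 tcp [ 595.8 -200.7   66.9] [1.5609e+02 3.0000e-02 8.5170e+01]
foot [ 638.  -204.3   13.1] [-4.8 13.9]
side [85.1 -7.1] r 1.09
side [38.8 12.6] r 1.15
side [40.1 43.1] r 0.88
side [ 81.8 -13.4] r 1.08
side [36.1  6.1] r 1.14
side [37.3 36.2] r 0.88
top [87.3 -7. ] r 0.91
top [83.9 -5.2] r 0.93
pocket 41.804037478661904 0.7817615748954146 24.360147885122345
```

View pics/k.png

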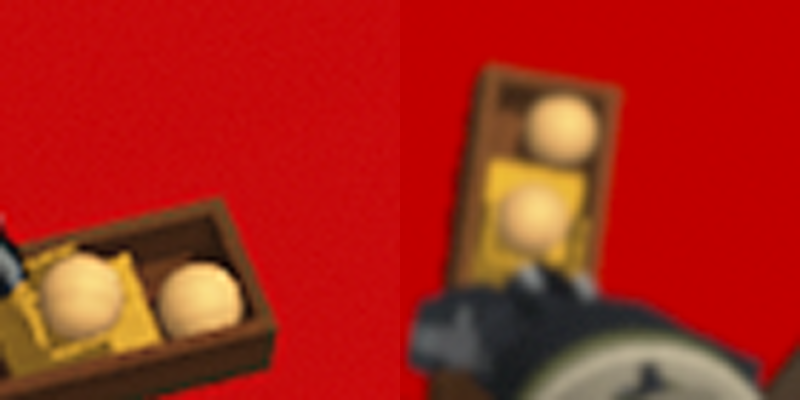

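```bash
python3 - <<'E'
from plan import *
s=cmd([595.8537,-200.5468,66.9939],[156.02,0,85.2])
P,Q=s
mid=(*tcp((640,-80,125),-45,14,LIP),6,11)
plan([(P+[0,0,6],Q,6,3),(P+[0,0,50],Q,6,6),(P+[0,0,100],Q,6,6),mid,dump(WF,100,14,10),dump(WF,70,14,5),dump(WF,58,14,4)],s)
print()
s=dump(WF,58,14,1)[:2]
plan([dump(WF,58,14,1)]+[dump(WF,44,0,7),dump(WF,38,-12,7),dump(WF,34,-22,6),dump(WF,34,-22,4)],s)
E
```

```text
0 0 0 0 0.08 -0.18 0.6; 0 0 0 0 0.16 -0.37 0.6; 0 0 0 0 0.24 -0.55 0.6; 0 0 0 0 0.54 -1.22 0.6; 0 0 0 0 0.84 -1.89 0.6
0 0 0 0 0.3 -0.67 0.6; 0 0 0 0 0.6 -1.34 0.6; 0 0 0 0 0.89 -2.01 0.6; 0 0 0 0 1.19 -2.68 0.6; 0 0 0 0 1.53 -3.44 0.6
0 0 0 0 0.34 -0.76 0.6; 0 0 0 0 0.68 -1.52 0.6; 0 0 0 0 1.02 -2.28 0.6; 0 0 0 0 1.36 -3.05 0.6; 0 0 0 0 1.69 -3.81 0.6
0 -0.026 0.058 1.49 -0.08 -0.09 0.6; 0 -0.052 0.117 2.97 -0.17 -0.18 0.6; 0 -0.078 0.175 4.46 -0.26 -0.28 0.6; 0 -0.104 0.233 5.95 -0.35 -0.37 0.6; 0 -0.13 0.291 7.43 -0.44 -0.46 0.6
0 -0.026 0.059 1.38 -0.51 -0.28 0.6; 0 -0.052 0.117 2.75 -1.02 -0.57 0.6; 0 -0.077 0.175 4.13 -1.52 -0.85 0.6; 0 -0.103 0.233 5.5 -2.03 -1.13 0.6; 0 -0.129 0.292 6.87 -2.54 -1.41 0.6
0 -0.026 0.058 1.13 -0.88 -0.44 0.6; 0 -0.048 0.106 2.26 -1.44 -0.42 0.6; 0 -0.069 0.154 3.39 -2.01 -0.4 0.6; 0 -0.091 0.203 4.53 -2.57 -0.37 0.6; 0 -0.112 0.251 5.66 -3.14 -0.35 0.6
0 -0.021 0.048 0.96 -0.83 -0.1 0.6; 0 -0.043 0.096 1.91 -1.66 -0.19 0.6; 0 -0.064 0.144 2.86 -2.48 -0.29 0.6; 0 -0.086 0.192 3.82 -3.31 -0.38 0.6; 0 -0.107 0.24 4.77 -4.14 -0.48 0.6
0 -0.021 0.049
[... 435 characters left out ...]
0.34 0.17 0.6; 0.105 0 0 0 0.51 0.25 0.6; 0.14 0 0 0 0.68 0.34 0.6
0.035 0 0 0 0.18 0.06 0.6; 0.069 0 0 0 0.36 0.12 0.6; 0.104 0 0 0 0.54 0.18 0.6; 0.134 0 0 0 0.74 0.19 0.6; 0.164 0 0 0 0.94 0.21 0.6
0.03 0 0 0 0.2 -0.02 0.6; 0.06 0 0 0 0.4 -0.03 0.6; 0.09 0 0 0 0.6 -0.05 0.6; 0.12 0 0 0 0.8 -0.06 0.6; 0.15 0 0 0 1 -0.08 0.6
0.029 0 0 0 0.21 -0.02 0.6; 0.058 0 0 0 0.41 -0.04 0.6; 0.087 0 0 0 0.62 -0.07 0.6; 0.116 0 0 0 0.83 -0.09 0.6; 0.145 0 0 0 1.04 -0.11 0.6
0.029 0 0 0 0.21 -0.06 0.6; 0.029 0 0 0 0.21 -0.06 0.6; 0.029 0 0 0 0.21 -0.06 0.6; 0.029 0 0 0 0.21 -0.06 0.6; 0.029 0 0 0 0.21 -0.06 0.6
end [643.50029734  43.75269331 108.53691374] [-1.68018250e+02 -1.27222187e-14  1.48000000e+01]
```

Emit:
{"op": "apply_moves", "data": {
  "targets": "0 0 0 0 0.08 -0.18 0.6; 0 0 0 0 0.16 -0.37 0.6; 0 0 0 0 0.24 -0.55 0.6; 0 0 0 0 0.54 -1.22 0.6; 0 0 0 0 0.84 -1.89 0.6"
}}

```text
time: 37.3
tool_pos: [595.5, -200.7, 88.1]
tcp_rot: [156.1, 0.0, 85.1]
ft_force: [-0.1, -0.2, -0.9]
finger_gap: 13.0
```

Emit:
{"op": "apply_moves", "data": {
  "targets": "0 0 0 0 0.3 -0.67 0.6; 0 0 0 0 0.6 -1.34 0.6; 0 0 0 0 0.89 -2.01 0.6; 0 0 0 0 1.19 -2.68 0.6; 0 0 0 0 1.53 -3.44 0.6"
}}

```text
time: 37.8
tool_pos: [595.5, -200.7, 125.7]
tcp_rot: [156.1, 0.0, 85.1]
ft_force: [1.1, 0.2, -1.7]
finger_gap: 12.5
```

Emit:
{"op": "apply_moves", "data": {
  "targets": "0 0 0 0 0.34 -0.76 0.6; 0 0 0 0 0.68 -1.52 0.6; 0 0 0 0 1.02 -2.28 0.6; 0 0 0 0 1.36 -3.05 0.6; 0 0 0 0 1.69 -3.81 0.6"
}}

```text
time: 38.3
tool_pos: [595.6, -200.7, 167.6]
tcp_rot: [156.1, 0.0, 85.2]
ft_force: [-0.5, -0.3, -0.7]
finger_gap: 12.9
```

Emit:
{"op": "apply_moves", "data": {
  "targets": "0 -0.026 0.058 1.49 -0.08 -0.09 0.6; 0 -0.052 0.117 2.97 -0.17 -0.18 0.6; 0 -0.078 0.175 4.46 -0.26 -0.28 0.6; 0 -0.104 0.233 5.95 -0.35 -0.37 0.6; 0 -0.13 0.291 7.43 -0.44 -0.46 0.6"
}}

```text
time: 38.8
tool_pos: [595.9, -125.6, 169.7]
tcp_rot: [156.0, 0.1, 66.7]
ft_force: [-0.9, 0.4, -0.5]
finger_gap: 12.7
```

Emit:
{"op": "apply_moves", "data": {
  "targets": "0 -0.026 0.059 1.38 -0.51 -0.28 0.6; 0 -0.052 0.117 2.75 -1.02 -0.57 0.6; 0 -0.077 0.175 4.13 -1.52 -0.85 0.6; 0 -0.103 0.233 5.5 -2.03 -1.13 0.6; 0 -0.129 0.292 6.87 -2.54 -1.41 0.6"
}}

```text
time: 39.3
tool_pos: [596.3, -50.9, 172.2]
tcp_rot: [156.0, 0.0, 48.4]
ft_force: [1.6, 1.3, -0.8]
finger_gap: 12.5
```

Emit:
{"op": "apply_moves", "data": {
  "targets": "0 -0.026 0.058 1.13 -0.88 -0.44 0.6; 0 -0.048 0.106 2.26 -1.44 -0.42 0.6; 0 -0.069 0.154 3.39 -2.01 -0.4 0.6; 0 -0.091 0.203 4.53 -2.57 -0.37 0.6; 0 -0.112 0.251 5.66 -3.14 -0.35 0.6"
}}

```text
time: 39.8
tool_pos: [611.4, 11.4, 162.4]
tcp_rot: [156.0, 0.0, 32.7]
ft_force: [-0.8, -1.2, -1.0]
finger_gap: 12.7
```

Emit:
{"op": "apply_moves", "data": {
  "targets": "0 -0.021 0.048 0.96 -0.83 -0.1 0.6; 0 -0.043 0.096 1.91 -1.66 -0.19 0.6; 0 -0.064 0.144 2.86 -2.48 -0.29 0.6; 0 -0.086 0.192 3.82 -3.31 -0.38 0.6; 0 -0.107 0.24 4.77 -4.14 -0.48 0.6"
}}

```text
time: 40.3
tool_pos: [629.8, 70.8, 149.8]
tcp_rot: [156.0, 0.1, 17.7]
ft_force: [-0.2, -0.9, -1.3]
finger_gap: 12.6
```

Emit:
{"op": "apply_moves", "data": {
  "targets": "0 -0.021 0.049 0.72 -1.03 -0.18 0.6; 0 -0.021 0.049 0.72 -1.28 0.37 0.6; 0 -0.021 0.049 0.72 -1.52 0.91 0.6; 0 -0.021 0.049 0.72 -1.76 1.46 0.6; 0 -0.021 0.049 0.72 -2.01 2.01 0.6"
}}

```text
time: 40.8
tool_pos: [632.9, 81.2, 122.5]
tcp_rot: [156.0, 0.1, 14.7]
ft_force: [0.4, 0.8, -1.1]
finger_gap: 12.8
```

Emit:
{"op": "apply_moves", "data": {
  "targets": "0 0 0 0 -0.24 0.55 0.6; 0 0 0 0 -0.36 0.82 0.6; 0 0 0 0 -0.48 1.1 0.6; 0 0 0 0 -0.61 1.37 0.6; 0 0 0 0 -0.73 1.65 0.6"
}}

```text
time: 41.3
tool_pos: [633.5, 82.0, 105.0]
tcp_rot: [156.0, 0.0, 14.7]
ft_force: [-1.2, 0.4, -0.2]
finger_gap: 12.9
```

```bash
python3 - <<'E'
from balls import *
st(); f,y,p=foot(); pk=f+Rs(y,p).apply([-3,0,16.6]); lip=f+Rs(y,p).apply([20,0,1.6])
print('pocket',pk,'lip rel WF',(lip-WF)@bu,-(lip-WF)@bn)
for c in('side','top'):
    im=snapshot(c);save(im,c+'12.png')
    q=proj(c,pk).astype(int); print(c,im[q[0]-1:q[0]+2,q[1]-1:q[1]+2].mean((0,1)))
    for d in place_of(c,'ball0_center'): print(c,np.round(onz(c,d['at'],pk[2])),round(d['confidence'],2))
E
```

```text
t 41.3 F [-1.2  0.4 -0.2] gap 12.9 tcp [633.5  82.  105. ] [1.5601e+02 2.0000e-02 1.4750e+01]
foot [644.3  40.9  51.2] [-75.2  14. ]
pocket [642.51256167  47.60212035  66.61138771] lip rel WF 0.006359240730900674 2.871408316854373
side [243.66666667 204.33333333 122.77777778]
side [489. -76.  67.] 0.66
side [ 588. -410.   67.] 0.17
top [230.33333333 181.22222222 109.77777778]
top [499. -36.  67.] 0.68
```

Emit:
{"op": "apply_moves", "data": {
  "targets": "0 0 0 0 0 0 0.6; 0.035 0 0 0 0.17 0.08 0.6; 0.07 0 0 0 0.34 0.17 0.6; 0.105 0 0 0 0.51 0.25 0.6; 0.14 0 0 0 0.68 0.34 0.6"
}}

```text
time: 42.0
tool_pos: [635.5, 74.6, 105.1]
tcp_rot: [164.1, 0.0, 14.8]
ft_force: [0.0, -0.1, -1.5]
finger_gap: 12.5
```

Emit:
{"op": "apply_moves", "data": {
  "targets": "0.035 0 0 0 0.18 0.06 0.6; 0.069 0 0 0 0.36 0.12 0.6; 0.104 0 0 0 0.54 0.18 0.6; 0.134 0 0 0 0.74 0.19 0.6; 0.164 0 0 0 0.94 0.21 0.6"
}}

```text
time: 42.5
tool_pos: [638.0, 65.1, 105.7]
tcp_rot: [173.5, 0.0, 14.7]
ft_force: [0.2, -0.0, -1.9]
finger_gap: 12.8
```

Emit:
{"op": "apply_moves", "data": {
  "targets": "0.03 0 0 0 0.2 -0.02 0.6; 0.06 0 0 0 0.4 -0.03 0.6; 0.09 0 0 0 0.6 -0.05 0.6; 0.12 0 0 0 0.8 -0.06 0.6; 0.15 0 0 0 1 -0.08 0.6"
}}

```text
time: 43.0
tool_pos: [640.4, 55.6, 107.6]
tcp_rot: [-177.9, 0.0, 14.8]
ft_force: [0.3, 0.9, -0.5]
finger_gap: 13.1
```

Emit:
{"op": "apply_moves", "data": {
  "targets": "0.029 0 0 0 0.21 -0.02 0.6; 0.058 0 0 0 0.41 -0.04 0.6; 0.087 0 0 0 0.62 -0.07 0.6; 0.116 0 0 0 0.83 -0.09 0.6; 0.145 0 0 0 1.04 -0.11 0.6"
}}

```text
time: 43.5
tool_pos: [642.9, 45.4, 108.0]
tcp_rot: [-169.5, 0.0, 14.7]
ft_force: [-0.7, 0.4, -0.8]
finger_gap: 12.8
```

Emit:
{"op": "apply_moves", "data": {
  "targets": "0.029 0 0 0 0.21 -0.06 0.6; 0.029 0 0 0 0.21 -0.06 0.6; 0.029 0 0 0 0.21 -0.06 0.6; 0.029 0 0 0 0.21 -0.06 0.6; 0.029 0 0 0 0.21 -0.06 0.6"
}}

```text
time: 44.0
tool_pos: [643.4, 44.0, 108.3]
tcp_rot: [-168.0, 0.0, 14.8]
ft_force: [0.5, -1.3, -0.3]
finger_gap: 12.9
```

```bash
python3 - <<'E'
from balls import *
st(); f,y,p=foot(); pk=f+Rs(y,p).apply([-3,0,16.6])
for c in('side','top'):
    im=snapshot(c);save(im,c+'13.png')
    q=proj(c,pk).astype(int); print(c,im[q[0]-1:q[0]+2,q[1]-1:q[1]+2].mean((0,1)))
    for d in place_of(c,'ball0_center'): w=onz(c,d['at'],21);print(c,np.round(w),round(d['confidence'],2),'rel WF',np.round([(w-WF)@bu,-(w-WF)@bn]))
s=cmd([643.5,43.753,108.537],[-168.018,0,14.8]); P,Q=s
PF=np.array([580,207.5,5]); PY=-11
t=lambda h:tcp(PF+[0,0,h],PY,0)
plan([(P+[0,0,15],Q,6,4),(P+[0,0,60],Q,6,4),(*tcp((620,120,100),-45,0),6,8),(*t(80),6,9),(*t(30),6,6),(*t(8),6,5),(*t(1.5),6,5),(*t(.3),6,3),(*t(.3),6,3)],s)
E
```

```text
t 44.0 F [ 0.5 -1.3 -0.3] gap 12.9 tcp [643.4  44.  108.3] [-1.6802e+02  4.0000e-02  1.4780e+01]
foot [644.   41.3  39.8] [-75.2 -22. ]
side [142.88888889 103.11111111  34.66666667]
side [497. -39.  21.] 0.45 rel WF [-163.  -18.]
side [ 671. -214.   21.] 0.29 rel WF [ -40. -232.]
side [771. -11.  21.] 0.24 rel WF [109. -61.]
top [54.         52.22222222 47.66666667]
top [ 591. -194.   21.] 0.4 rel WF [-112. -192.]
top [652.  16.  21.] 0.21 rel WF [ 1. -5.]
top [579. 197.  21.] 0.19 rel WF [-23. 189.]
0 0 0 0 -0.08 -0.37 0.6; 0 0 0 0 -0.16 -0.73 0.6; 0 0 0 0 -0.23 -1.1 0.6; 0 0 0 0 -0.31 -1.47 0.6; 0 0 0 0 -0.54 -2.57 0.6
0 0 0 0 -0.24 -1.1 0.6; 0 0 0 0 -0.47 -2.2 0.6; 0 0 0 0 -0.71 -3.3 0.6; -0.047 -0.001 -0.066 -0.22 -1.96 -2.96 0.6; -0.094 -0.002 -0.133 -0.44 -3.22 -2.61 0.6
-0.046 -0.001 -0.066 -0.04 -1.3 0.22 0.6; -0.093 -0.003 -0.132 -0.09 -2.6 0.45 0.6; -0.14 -0.004 -0.198 -0.14 -3.9 0.67 0.6; -0.187 -0.005 -0.265 -0.18 -5.21 0.89 0.6; -0.234 -0.006 -0.331 -0.23 -6.51 1.12 0.6
-0.047 -0.001 -0.066 0.38 -1.26 -0.08 0.6; -0.046 0.009 -0.131 0.52 -2.23 -0.04 0.6; -0.046 0.019 -0.1
[... 227 characters left out ...]
5 -3.52 0.05 0.6; 0 0.057 -0.325 2.19 -4.4 0.07 0.6
0 0 0 0 -0.14 0.82 0.6; 0 0 0 0 -0.29 1.64 0.6; 0 0 0 0 -0.43 2.46 0.6; 0 0 0 0 -0.58 3.28 0.6; 0 0 0 0 -0.72 4.1 0.6
0 0 0 0 -0.15 0.82 0.6; 0 0 0 0 -0.22 1.25 0.6; 0 0 0 0 -0.3 1.69 0.6; 0 0 0 0 -0.38 2.12 0.6; 0 0 0 0 -0.45 2.55 0.6
0 0 0 0 -0.08 0.44 0.6; 0 0 0 0 -0.1 0.57 0.6; 0 0 0 0 -0.13 0.69 0.6; 0 0 0 0 -0.15 0.82 0.6; 0 0 0 0 -0.17 0.95 0.6
0 0 0 0 -0.02 0.13 0.6; 0 0 0 0 -0.03 0.17 0.6; 0 0 0 0 -0.04 0.21 0.6; 0 0 0 0 -0.04 0.25 0.6; 0 0 0 0 -0.04 0.25 0.6
0 0 0 0 0 0 0.6; 0 0 0 0 0 0 0.6; 0 0 0 0 0 0 0.6; 0 0 0 0 0 0 0.6; 0 0 0 0 0 0 0.6
end [552.36446509 212.87127565  67.74956978] [1.69981452e+02 6.79256039e-03 7.90201803e+01]
```

Emit:
{"op": "apply_moves", "data": {
  "targets": "0 0 0 0 -0.08 -0.37 0.6; 0 0 0 0 -0.16 -0.73 0.6; 0 0 0 0 -0.23 -1.1 0.6; 0 0 0 0 -0.31 -1.47 0.6; 0 0 0 0 -0.54 -2.57 0.6"
}}

```text
time: 44.7
tool_pos: [642.7, 43.5, 133.9]
tcp_rot: [-168.0, 0.1, 14.7]
ft_force: [-0.4, 0.2, -1.4]
finger_gap: 12.7
```

Emit:
{"op": "apply_moves", "data": {
  "targets": "0 0 0 0 -0.24 -1.1 0.6; 0 0 0 0 -0.47 -2.2 0.6; 0 0 0 0 -0.71 -3.3 0.6; -0.047 -0.001 -0.066 -0.22 -1.96 -2.96 0.6; -0.094 -0.002 -0.133 -0.44 -3.22 -2.61 0.6"
}}

```text
time: 45.2
tool_pos: [633.4, 67.0, 168.2]
tcp_rot: [-173.6, -1.2, 22.3]
ft_force: [0.4, -0.4, -1.4]
finger_gap: 13.1
```

Emit:
{"op": "apply_moves", "data": {
  "targets": "-0.046 -0.001 -0.066 -0.04 -1.3 0.22 0.6; -0.093 -0.003 -0.132 -0.09 -2.6 0.45 0.6; -0.14 -0.004 -0.198 -0.14 -3.9 0.67 0.6; -0.187 -0.005 -0.265 -0.18 -5.21 0.89 0.6; -0.234 -0.006 -0.331 -0.23 -6.51 1.12 0.6"
}}

```text
time: 45.7
tool_pos: [605.6, 128.5, 164.1]
tcp_rot: [172.6, -0.6, 41.3]
ft_force: [-0.5, 1.0, -0.4]
finger_gap: 12.8
```

Emit:
{"op": "apply_moves", "data": {
  "targets": "-0.047 -0.001 -0.066 0.38 -1.26 -0.08 0.6; -0.046 0.009 -0.131 0.52 -2.23 -0.04 0.6; -0.046 0.019 -0.197 0.65 -3.2 0.01 0.6; -0.045 0.029 -0.262 0.78 -4.18 0.05 0.6; -0.045 0.039 -0.327 0.92 -5.15 0.1 0.6"
}}

```text
time: 46.2
tool_pos: [578.9, 172.9, 156.4]
tcp_rot: [170.0, -0.0, 60.2]
ft_force: [-0.1, 0.4, -0.3]
finger_gap: 12.8
```

Emit:
{"op": "apply_moves", "data": {
  "targets": "0 0.011 -0.065 0.44 -0.88 0.01 0.6; 0 0.023 -0.13 0.87 -1.76 0.02 0.6; 0 0.034 -0.195 1.31 -2.64 0.04 0.6; 0 0.046 -0.26 1.75 -3.52 0.05 0.6; 0 0.057 -0.325 2.19 -4.4 0.07 0.6"
}}

```text
time: 46.7
tool_pos: [552.4, 213.2, 148.1]
tcp_rot: [170.0, -0.0, 79.1]
ft_force: [-0.1, -0.6, -0.7]
finger_gap: 12.9
```

Emit:
{"op": "apply_moves", "data": {
  "targets": "0 0 0 0 -0.14 0.82 0.6; 0 0 0 0 -0.29 1.64 0.6; 0 0 0 0 -0.43 2.46 0.6; 0 0 0 0 -0.58 3.28 0.6; 0 0 0 0 -0.72 4.1 0.6"
}}

```text
time: 47.2
tool_pos: [552.3, 212.4, 104.4]
tcp_rot: [170.1, 0.0, 78.9]
ft_force: [-0.7, -0.3, -0.3]
finger_gap: 12.8
```

```bash
python3 - <<'E'
from balls import *
st()
for c in('side','top'):
    im=snapshot(c);save(im,c+'14.png'); pale(c,f'pics/{c}14.png',WF);print('ref');pale(c,f'pics/{c}0.png',WF);balls(c,f'pics/{c}14.png')
    for d in place_of(c,'ball0_center'): w=onz(c,d['at'],21);print(c,np.round(w),round(d['confidence'],2),'rel WF',np.round([(w-WF)@bu,-(w-WF)@bn]))
E
```

```text
t 47.2 F [-0.7 -0.3 -0.3] gap 12.8 tcp [552.3 212.4 104.4] [1.7006e+02 4.0000e-02 7.8910e+01]
foot [579.9 207.   41.9] [-11.1  -0.1]
side pale 324 box xy [-3.5 -1.7] mean [212. 170. 102.]
ref
side pale 249 box xy [-5.   0.2] mean [203. 160.  96.]
side [85.  -8.3] r 1.13
side [495. -39.  21.] 0.44 rel WF [-164.  -17.]
top pale 126 box xy [  1.6 -17.1] mean [210. 166. 106.]
top pale 103 box xy [-15.1  14.2] mean [218. 177. 130.]
ref
top pale 109 box xy [-15.2  13.9] mean [219. 179. 134.]
top [86.5 -7.5] r 0.9
top [500. -40.  21.] 0.6 rel WF [-160.  -20.]
```

Ball 2 shows as a new blob at (1.6, −17) in the far well, just like the first ball in the near well. I'll set the scoop down.

Emit:
{"op": "apply_moves", "data": {
  "targets": "0 0 0 0 -0.15 0.82 0.6; 0 0 0 0 -0.22 1.25 0.6; 0 0 0 0 -0.3 1.69 0.6; 0 0 0 0 -0.38 2.12 0.6; 0 0 0 0 -0.45 2.55 0.6"
}}

```text
time: 47.9
tool_pos: [552.4, 212.8, 79.2]
tcp_rot: [170.0, 0.0, 79.0]
ft_force: [-0.5, 0.3, -1.5]
finger_gap: 12.7
```

Emit:
{"op": "apply_moves", "data": {
  "targets": "0 0 0 0 -0.08 0.44 0.6; 0 0 0 0 -0.1 0.57 0.6; 0 0 0 0 -0.13 0.69 0.6; 0 0 0 0 -0.15 0.82 0.6; 0 0 0 0 -0.17 0.95 0.6"
}}

```text
time: 48.4
tool_pos: [552.6, 212.8, 70.1]
tcp_rot: [170.0, 0.0, 79.0]
ft_force: [-0.6, 0.8, -0.4]
finger_gap: 12.8
```

Emit:
{"op": "apply_moves", "data": {
  "targets": "0 0 0 0 -0.02 0.13 0.6; 0 0 0 0 -0.03 0.17 0.6; 0 0 0 0 -0.04 0.21 0.6; 0 0 0 0 -0.04 0.25 0.6; 0 0 0 0 -0.04 0.25 0.6"
}}

```text
time: 48.9
tool_pos: [552.6, 212.8, 67.6]
tcp_rot: [170.0, 0.0, 79.0]
ft_force: [-0.8, 0.1, -0.9]
finger_gap: 13.3
```

Emit:
{"op": "apply_moves", "data": {
  "targets": "0 0 0 0 0 0 0.6; 0 0 0 0 0 0 0.6; 0 0 0 0 0 0 0.6; 0 0 0 0 0 0 0.6; 0 0 0 0 0 0 0.6"
}}

```text
time: 49.4
tool_pos: [552.5, 212.8, 67.5]
tcp_rot: [170.0, 0.0, 79.0]
ft_force: [0.1, 0.2, 0.2]
finger_gap: 12.7
```

Emit:
{"op": "apply_moves", "data": {
  "targets": "0 0 0 0 0 0.02 0.6; 0 0 0 0 -0.01 0.04 0.6; 0 0 0 0 -0.01 0.06 0.6; 0 0 0 0 -0.01 0.06 0.6; 0 0 0 0 -0.01 0.06 0.6"
}}

```text
time: 49.9
tool_pos: [552.7, 212.9, 67.5]
tcp_rot: [170.0, 0.0, 79.0]
ft_force: [-3.2, 0.7, 6.5]
finger_gap: 12.9
```

Emit:
{"op": "apply_moves", "data": {
  "targets": "0 0 0 0 0 -0.03 1.4; 0 0 0 0 0 -0.03 1.8; 0 0 0 0 0 -0.03 2.4; 0 0 0 0 0 -0.03 3.4; 0 0 0 0 0 -0.03 4.6"
}}

```text
time: 50.4
tool_pos: [552.3, 212.7, 66.9]
tcp_rot: [170.0, 0.0, 79.0]
ft_force: [-0.2, 0.4, 0.7]
finger_gap: 45.8
```

Emit:
{"op": "apply_moves", "data": {
  "targets": "0 0 0 0 0 -0.03 5; 0 0 0 0 0 -0.03 5; 0 0 0 0 0 -0.4 5; 0 0 0 0 0 -0.9 5; 0 0 0 0 0 -1.5 5"
}}

```text
time: 50.9
tool_pos: [549.8, 213.3, 82.4]
tcp_rot: [170.0, 0.0, 79.0]
ft_force: [-0.2, -0.3, 0.9]
finger_gap: 50.2
```

Emit:
{"op": "apply_moves", "data": {
  "targets": "0 0 0 0 0 -1.2 5; 0 0 0 0 0 -2.4 5; 0 0 0 0 0 -3.6 5; 0 0 0 0 0 -4.8 5; 0 0 0 0 0 -6 5"
}}

```text
time: 51.4
tool_pos: [539.7, 215.4, 142.5]
tcp_rot: [170.0, -0.0, 79.0]
ft_force: [-0.4, 0.5, -0.3]
finger_gap: 49.8
```

Emit:
{"op": "apply_moves", "data": {
  "targets": "0 0 0 0 -1 -2 5; 0 0 0 0 -3 -4 5; 0 0 0 0 -5.5 -6 5; 0 0 0 0 -8 -7 5; 0 0 0 0 -10 -8 5"
}}

```text
time: 51.9
tool_pos: [428.2, 237.1, 203.7]
tcp_rot: [170.0, -0.0, 79.0]
ft_force: [0.2, 0.1, -0.4]
finger_gap: 49.7
```

Emit:
{"op": "apply_moves", "data": {
  "targets": "0 0 0 0 -2 0 5; 0 0 0 0 -3 0 5; 0 0 0 0 -3 0 5; 0 0 0 0 -3 0 5; 0 0 0 0 -3 0 5"
}}

```text
time: 52.4
tool_pos: [401.0, 242.3, 197.4]
tcp_rot: [170.0, 0.0, 78.9]
ft_force: [1.0, 0.1, -0.6]
finger_gap: 49.7
```

```bash
python3 - <<'E'
from balls import *
from fit import *
st()
for c in('side','top'):
    save(snapshot(c),c+'15.png'); pale(c,f'pics/{c}15.png',WN);pale(c,f'pics/{c}15.png',WF);balls(c,f'pics/{c}15.png')
a=cv2.imread('pics/side15.png')[90:320,160:360];b=cv2.imread('pics/top15.png')[205:320,180:430]
cv2.imwrite('pics/z.png',np.hstack([cv2.resize(a,(365,420),interpolation=cv2.INTER_CUBIC),np.vstack([cv2.resize(b,(434,200),interpolation=cv2.INTER_CUBIC),cv2.resize(a[30:100,10:90],(434,220),interpolation=cv2.INTER_CUBIC)])]))
E
```

```text
t 52.4 F [ 1.   0.1 -0.6] gap 49.7 tcp [401.  242.3 197.4] [1.7001e+02 2.0000e-02 7.8930e+01]
foot [428.7 236.8 134.9] [-11.1  -0. ]
side pale 388 box xy [-5.2 -1.6] mean [209. 165.  99.]
side pale 322 box xy [-3.7 -1.7] mean [212. 169. 101.]
side [86.  -6.5] r 1.04
top pale 71 box xy [-12.9  14.5] mean [199. 163. 134.]
top pale 132 box xy [ -2.3 -16.9] mean [217. 174. 110.]
top pale 129 box xy [  1.5 -16.8] mean [214. 171. 110.]
top pale 109 box xy [-15.2  13.9] mean [219. 180. 135.]
top [86.1 -7.1] r 0.97
```

View pics/z.png

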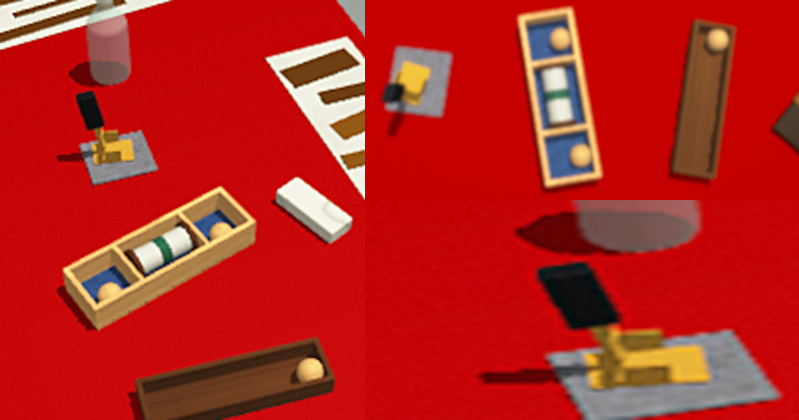

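The picture shows one ball in each end well and the third in the trough. The scoop stands upright on its pad, and the scroll, bottle and weight look as they did at the start. I'm handing in.

```bash
python3 -c "
from bench import *
print(hand_in())"
```

```text
the job is handed in; nothing more can be done
None
```

I used the brass scoop to put one cedar ball in the near well and one in the far well, and the third ball is still in the trough. The scoop is back upright on its grey felt pad, released, with the arm clear. I handed in at about 52.5 s, inside the 66 s limit.

**Last checks:** the final pictures from both cameras show a ball in each end well, lying towards its -y side. The third ball is against the trough's end wall. The scroll, bottle and marble weight look unmoved. The brush was mostly outside the last crops; the arm never went near it.

**What went less smoothly:**
- **First ball:** it jammed against the edge of the scoop's pocket at about 35 N total wrist force. I backed off and shifted the scoop sideways. It jammed again, so I tilted the nose up and the ball rolled in.
- **Second ball:** it met about 12 N and went in the same way.
- **Ball detection:** the network never reported the ball in the far well with confidence. I confirmed that one from image colour and by eye.
- **Scoop position:** the top camera's model fit disagreed with where I believed the scoop was by 15 mm or more along the trough, so I relied on the side camera and the arm's own position.

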